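# Load a batch of test slabs on the dock carrier, rod them together and slide them in

## Task

Pull the carrier all the way out from under the roof of the sample dock, and stack every test slab in the batch flat on it, one on another, squarely along the carrier with all the holes over the carrier's socket and the slabs reaching away from the handle. Then pass the retaining rod down through all the holes until it is fully home in the socket, and only then slide the loaded carrier all the way in under the roof; leave the beaker, jar and tin where they are.

Things in the scene. Friction and masses are not known exactly. Their poses are not given: they have to be found in the camera images.
- handle (a point): Middle of the upright black round grip (24 mm diameter, 50 mm tall, its top at 100 mm above the bench) at the outer end of the carrier. x axis: the direction in which the carrier slides in under the roof; z up. The grip keeps outside the roof (95 mm from the roof's edge) when the carrier is fully in.
- socket (a point): Mouth of the blind socket (14 mm diameter, 26 mm deep) in the carrier's flat aluminium top, at 40 mm above the bench. The top is 130 mm long (along x) by 76 mm wide, its middle is 30 mm along +x from here. Axes: x the direction in which the carrier slides in under the roof, z up. The handle is 115 mm along -x from here.
- carrier (a joint): Slide position of the carrier along its straight rails, m: 0 = fully in under the roof (stop), 0.18 = fully out (stop), where its top is clear of the roof by 65 mm. Light friction, about 3 N; it stays where it is left. It starts partly or fully in.
- dock: The dock that carries the sliding carrier: a grey base plate about 430 by 105 mm with two low rails (22 mm high), fixed to the bench but not always in the same place, and a white roof plate 125 by 140 mm over its inner end on four posts, its middle 132 mm along +x from here, from 174 to 186 mm above the bench. Origin on the bench surface, x axis the direction in which the carrier slides in.
- rod_head (a point): Middle of the black cylindrical head (26 mm diameter, 36 mm tall) of the retaining rod. The steel rod below is 12 mm in diameter; whole length 147 mm (top at 161 mm above the bench when fully home); this point is 129 mm above the rod's foot; z axis along the rod towards the head. It waits upright in a loose white block stand (90 by 90 by 60 mm), its foot 50 mm deep in the stand's hole.
- stand: The loose white block (90 by 90 by 60 mm, 0.6 kg) in whose middle hole (13.5 mm diameter, 50 mm deep) the rod waits; origin at the centre of its underside.
- rod_tip (a point): Foot of the retaining rod: the centre of its lower end, tapered over the last 5 mm. z axis up along the rod.
- slab1_c (a point): Centre (half-way up) of test slab 1: a flat grey slab 100 mm long (x), 68 mm wide (y), 14 mm thick (z), about 0.15 kg, with one 18 mm through hole near one end, its centre 30 mm along -x from here. All slabs are alike; three to five of the five are present, lying loose on the bench.
- slab1_hole (a point): Centre (half-way through) of the hole of test slab 1; axes as the slab's.
- slab2_c (a point): Centre (half-way up) of test slab 2: a flat grey slab 100 mm long (x), 68 mm wide (y), 14 mm thick (z), about 0.15 kg, with one 18 mm through hole near one end, its centre 30 mm along -x from here. All slabs are alike; three to five of the five are present, lying loose on the bench.
- slab2_hole (a point): Centre (half-way through) of the hole of test slab 2; axes as the slab's.
- slab3_c (a point): Centre (half-way up) of test slab 3: a flat grey slab 100 mm long (x), 68 mm wide (y), 14 mm thick (z), about 0.15 kg, with one 18 mm through hole near one end, its centre 30 mm along -x from here. All slabs are alike; three to five of the five are present, lying loose on the bench.
- slab3_hole (a point): Centre (half-way through) of the hole of test slab 3; axes as the slab's.
- slab4_c (a point): Centre (half-way up) of test slab 4: a flat grey slab 100 mm long (x), 68 mm wide (y), 14 mm thick (z), about 0.15 kg, with one 18 mm through hole near one end, its centre 30 mm along -x from here. All slabs are alike; three to five of the five are present, lying loose on the bench.
- slab4_hole (a point): Centre (half-way through) of the hole of test slab 4; axes as the slab's.
- slab5_c (a point): Centre (half-way up) of test slab 5: a flat grey slab 100 mm long (x), 68 mm wide (y), 14 mm thick (z), about 0.15 kg, with one 18 mm through hole near one end, its centre 30 mm along -x from here. All slabs are alike; three to five of the five are present, lying loose on the bench.
- slab5_hole (a point): Centre (half-way through) of the hole of test slab 5; axes as the slab's.
- beaker: Bystander, not part of the job: glass beaker, 72 mm across, 90 mm tall; origin at the centre of its underside.
- jar: Bystander, not part of the job: amber glass jar, 70 mm across, 100 mm tall; origin at the centre of its underside.
- tin: Bystander, not part of the job: round tin, 90 mm across, 100 mm tall; origin at the centre of its underside.
Not all that is in view belongs to the job. Leave any purple or red look-alike of the part that bears slab4_c alone. Leave any red look-alike of the part that bears slab1_c alone.

How it is judged (in metres and radians):
On the way, in this order (a step that is already met when the one before it is completed fails the run):
1. the carrier is pulled fully out (value of joint carrier above 0.168 m), for 0.2 s.
2. with the carrier still out, all slabs lie stacked with the rod through them, fully home in the socket (value of joint carrier above 0.15 m and horizontal distance between each of slab1_hole, slab2_hole, slab3_hole, slab4_hole, slab5_hole and socket below 0.007 m and x of each of slab1_c, slab2_c, slab3_c, slab4_c, slab5_c in the frame of socket above 0.02 m and y of slab1_c in the frame of socket between -0.013 and 0.013 m and z of each of slab1_c, slab2_c, slab3_c, slab4_c, slab5_c in the frame of socket below 0.072 m and angle between each of slab1_c, slab2_c, slab3_c, slab4_c, slab5_c's own z axis and vertical below 0.1 rad and y of slab2_c in the frame of socket between -0.013 and 0.013 m and y of slab3_c in the frame of socket between -0.013 and 0.013 m and y of slab4_c in the frame of socket between -0.013 and 0.013 m and y of slab5_c in the frame of socket between -0.013 and 0.013 m and z of rod_tip in the frame of socket below -0.02 m and horizontal distance between rod_tip and socket below 0.005 m and angle between rod_tip's own z axis and vertical below 0.15 rad), for 0.2 s.
At the end, for the whole second after the job is handed in: Carrier within 10 mm of fully in; every slab flat (0.1 rad) in the stack, hole within 7 mm of the socket axis, centre at least 20 mm inward of the socket and within 13 mm sideways; rod through them, upright (0.15 rad), foot at least 20 mm deep in the socket, at rest (value of joint carrier below 0.01 m and velocity of joint carrier below 0.03 m/s and horizontal distance between each of slab1_hole, slab2_hole, slab3_hole, slab4_hole, slab5_hole and socket below 0.007 m and x of each of slab1_c, slab2_c, slab3_c, slab4_c, slab5_c in the frame of socket above 0.02 m and y of slab1_c in the frame of socket between -0.013 and 0.013 m and z of each of slab1_c, slab2_c, slab3_c, slab4_c, slab5_c in the frame of socket below 0.072 m and angle between each of slab1_c, slab2_c, slab3_c, slab4_c, slab5_c's own z axis and vertical below 0.1 rad and y of slab2_c in the frame of socket between -0.013 and 0.013 m and y of slab3_c in the frame of socket between -0.013 and 0.013 m and y of slab4_c in the frame of socket between -0.013 and 0.013 m and y of slab5_c in the frame of socket between -0.013 and 0.013 m and z of rod_tip in the frame of socket below -0.02 m and horizontal distance between rod_tip and socket below 0.005 m and angle between rod_tip's own z axis and vertical below 0.15 rad); the robot touches nothing.
It fails at once if the beaker is pushed away or knocked over (distance of beaker from where it was at the start of the episode above 0.03 m or angle between beaker's own z axis and vertical above 0.5 rad).
It fails at once if the jar is pushed away or knocked over (distance of jar from where it was at the start of the episode above 0.03 m or angle between jar's own z axis and vertical above 0.5 rad).
It fails at once if the tin is pushed away or knocked over (distance of tin from where it was at the start of the episode above 0.03 m or angle between tin's own z axis and vertical above 0.5 rad).
Of slab1, slab2, slab3, slab4, slab5 only 3 to 5 are there at a start; the rules pass over those that are not, and their reading is None.
At some moment in a run one of stand may be knocked a few centimetres aside while the robot is not near it.
It also fails if it takes over 210 s, if anything falls off the work surface, if the arm or the gripper's body presses on something with over 40 N, if the wrist force passes 120 N, or if a joint passes its speed limit or range.

## Robot

A 6-joint arm with a two-finger parallel gripper is mounted at the origin on the work surface. World frame = base frame: x ahead of the robot, y to its left, z up, the work surface at z = 0. Lengths are in mm, angles in rad, forces in N, time in s.
With the tool pointing down it reaches from about 275 to 750 mm from the base axis. Payload 10.2 kg.
Tool frame: the origin (TCP) lies between the finger pads; the fingertips stand ctrl.tips_ahead ahead of it and the grasp point (between the pads) lies 8 mm behind it (ctrl.tips_ahead is the distance from the TCP to the fingertips, in mm); z points along the fingers, y is the direction in which the jaws open and shut (so a half turn about z gives the same grasp; the last joint's range is limited). The gripper opens to 85 mm and grips with 20 to 120 N. Pads are 22 mm wide; open, the fingers measure 114 mm over their backs; the gripper's body (76 mm by 85 mm) begins 54 mm behind the grasp point. The pads swing forward as they close: fully open they stand 13 mm farther back than shut.
Start: joints at [0.939, 0.313, 1.498, -0, 1.331, -0.223], TCP at [208.705, 481.74, 242.294] pointing down, gripper open.
Joint ranges: [-2.94, 2.94], [-0.97, 2.17], [0.19, 2.56], [-1.23, 4.37], [0.02, 3.11], [-2.88, 2.88]. Speed limits (rad/s): [2.39, 2.39, 3.01, 3.14, 3.14, 3.14].

## Interface

Orientations are given as a unit quaternion [w, x, y, z].
In Python, from rig import ctrl gives the robot as it stands. The module is installed in compiled form; this text tells all that it offers.
- The arm moves only by the tool move_arm, never from a script. Its argument "motion" is a list of rows, each an object with "offset": the shift along the tool's x, y, z in m, a list of three; "angular": the turn, a rotation vector about the tool's x, y, z in degrees, a list of three; "jaw": the finger opening in m, from 0 to 0.0854. In form: [{"offset": [tx, ty, tz], "angular": [ax, ay, az], "jaw": jaw}, ...]. A call has 1 to 5 rows; each row is the pose to reach, as a shift and turn from the pose commanded when the call began, along the tool's axes at that moment; what a row does not reach only later rows make up. A row lasts 1/8 s, in which the tool goes at most 62.5 mm and 10.7 degrees, less where a joint would pass 70% of its speed; a pose out of reach is approached as far as the arm can. A call with a gripper value outside its range is refused whole. The fingers move at their own pace and stop on an object; "squeeze" is the grip in N (left out, the last holds). Time passes only in rows, so rows that repeat a pose let the fingers close. It gives the time, the measured TCP pose, the force and the opening at its end, in the units of the state.
- ctrl.sense(): the state, without advancing time (a new reading comes with each control period).
- ctrl.capture(name): name is "side" or "top"; returns a dict with "img" (384x512x3 uint8, red, green, blue), "intrinsics" (3x3 intrinsics, pixels), "rvec" (rotation vector, rad) and "tvec" (3), from world to camera coordinates, as OpenCV has them. Camera axes: x right, y down, z forward; pixel columns grow to the right and rows downward; lengths in mm; the calibration is good to about 2 mm. A picture is of the moment at which its call begins. There is no depth.
- ctrl.finish_job(): hands the job in, once; it reports no verdict.
The state is a dict: "time_s": time; "joints": joint angles; "dq": joint speeds; "tau": joint torques, N m; "eef_pos": TCP position; "ee_rot": TCP orientation; "force": force on the tool from outside, world axes, zero at the start; "wrist_torque": the same for the moment, N m; "grip_width": opening from 0.0 (shut) to 1.0 (fully open).
Only numpy, scipy, OpenCV 4.12 (cv2) and the standard library are available. Lean on these libraries where they do the work, as an engineer would, in place of code of your own. Each camera call takes 0.05 s, during which the arm holds its last target. There are 200 camera calls.

## Working session

There is one attempt and no reset: what is moved stays moved. The work goes in short steps, Python scripts to look and compute and a tool call to move; the robot and the scene stay as the last step left them, time stands still between calls to the robot, and variables do not carry over. Pictures are saved under pics/ and viewed, about 12 in all and at most 16, crops included, and the job is handed in when it is done.

Besides the shell and the picture viewer there is one more tool, called after "Emit:" by a JSON object that holds its "fn" and its "kwargs", one argument or row to a line. move_arm: Moves the arm, as the interface text tells. Its arguments: {"type":"object","properties":{"motion":{"type":"array","items":{"type":"object","properties":{"offset":{"type":"array","items":{"type":"number"}},"angular":{"type":"array","items":{"type":"number"}},"jaw":{"type":"number"}}}},"squeeze":{"type":"number"}},"required":["motion"]}

```bash
mkdir -p pics; cat > h.py <<'E'
import numpy as np, cv2
from rig import ctrl
def cap(n):
    d=ctrl.capture(n); d['R']=cv2.Rodrigues(np.array(d['rvec'],float))[0]; d['t']=np.array(d['tvec'],float).ravel(); d['K']=np.array(d['intrinsics'],float); return d
def ray(d,u,v,z):
    r=d['R'].T@np.linalg.solve(d['K'],[u,v,1]); c=-d['R'].T@d['t']
    return c+r*(z-c[2])/r[2]
def proj(d,p):
    q=d['K']@(d['R']@np.array(p,float)+d['t']); return q[:2]/q[2]
def save(d,n,box=None,s=1):
    i=cv2.cvtColor(d['img'],cv2.COLOR_RGB2BGR)
    if box: i=i[box[1]:box[3],box[0]:box[2]]
    cv2.imwrite('pics/'+n+'.png',cv2.resize(i,None,fx=s,fy=s,interpolation=cv2.INTER_CUBIC))
E
python3 - <<'E'
from h import *
for n in('top','side'):
    d=cap(n); save(d,n+'0',None,1.5); print(n,d['K'].tolist(),(-d['R'].T@d['t']).round(), d['R'].round(2).tolist()); np.savez(n+'0.npz',**{k:d[k] for k in('img','R','t','K')})
print(ctrl.sense(),ctrl.tips_ahead)
E
```

```text
top [[478.5588363242567, 0.0, 251.9378907066783], [0.0, 478.5588363242567, 187.04514356049165], [0.0, 0.0, 1.0]] [ 227.   20. 1782.] [[-0.03, -1.0, -0.0], [-0.98, 0.03, -0.19], [0.19, -0.0, -0.98]]
side [[415.26541966744844, 0.0, 252.73343453067258], [0.0, 415.26541966744844, 193.53625118261667], [0.0, 0.0, 1.0]] [  44.  925. 1031.] [[-0.87, -0.49, 0.0], [-0.33, 0.58, -0.74], [0.36, -0.65, -0.67]]
{'time_s': 0.1, 'joints': array([ 9.38589481e-01,  3.13385373e-01,  1.49831692e+00, -4.19436166e-05,
        1.33102496e+00, -2.23354510e-01]), 'dq': array([ 0.00028837, -0.00157841, -0.00146675,  0.00100469,  0.00026925,
       -0.00093569]), 'tau': array([ 2.46513409e-03, -4.12892175e+01, -2.60143930e+01, -2.57050051e-04,
        2.94801772e-03, -7.44061026e-06]), 'eef_pos': array([208.58876542, 481.55547719, 241.81337528]), 'ee_rot': array([-2.16813647e-04,  2.03000389e-01,  9.79178492e-01, -5.24633003e-04]), 'force': array([ 0.23567649, -0.23444655,  0.5469786 ]), 'wrist_torque': array([-0.0351659 , -0.00219357,  0.00484532]), 'grip_width': 0.9994528555287338} 11.0
```

View pics/top0.png

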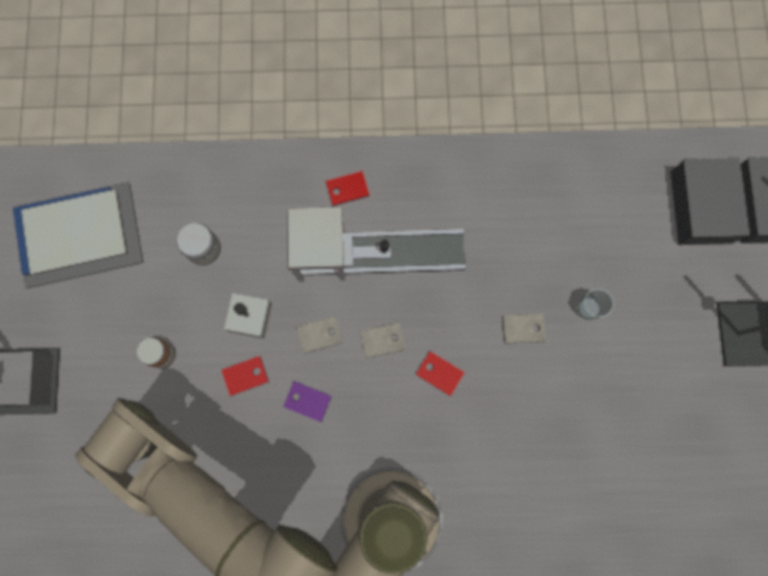

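View pics/side0.png

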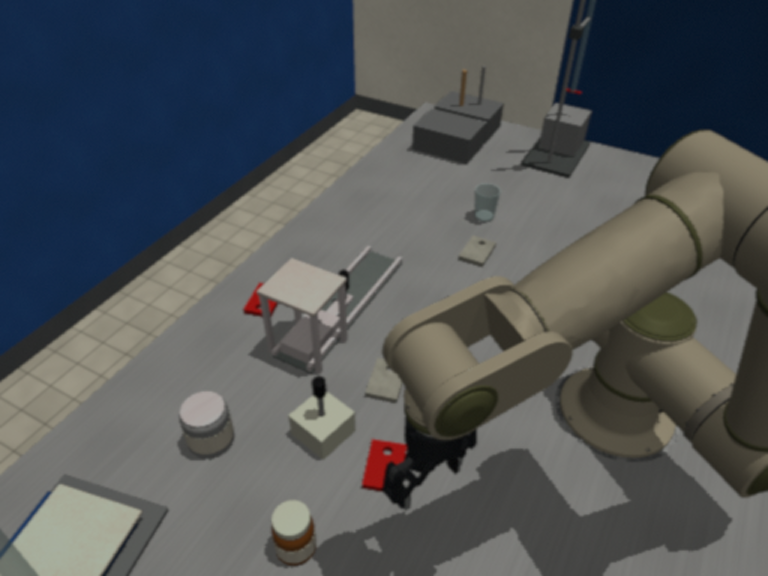

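The top view shows three grey slabs at about (320,334), (382,339) and (524,328) in 1.5x pixels. Look-alikes to leave are red at (347,188), (245,376) and (440,373), and purple at (307,401). The stand and rod are at (247,315) and the dock roof at (315,238), with the handle at (383,245). The carrier slides in towards image left (+y). The arm may hide more slabs, so I'll check again once it has moved.

```bash
cat >> h.py <<'E'
def slabs(d,zt=14,dbg=False,box=None):
    im=d['img'].astype(int); 
    m=((im[...,0]-im[...,2]>6)&(im[...,0]-im[...,2]<45)&(im.sum(2)>300)&(abs(im[...,0]-im[...,1])<22)).astype(np.uint8)*255
    out=[]
    cs,_=cv2.findContours(m,cv2.RETR_EXTERNAL,cv2.CHAIN_APPROX_NONE)
    for c in cs:
        if cv2.contourArea(c)<150: continue
        w=np.array([ray(d,u,v,zt)[:2] for u,v in c[:,0]])
        (cx,cy),(a,b),ang=cv2.minAreaRect(w.astype(np.float32))
        if b>a: a,b,ang=b,a,ang+90
        out.append((round(cx),round(cy),round(a),round(b),round(ang),c[:,0].mean(0).round()))
    return out,m
E
python3 - <<'E'
from h import *
d=dict(np.load('top0.npz'))
for u,v in[(208,225),(349,219),(213,160),(300,300),(160,205),(270,168),(240,168)]: print((u,v),d['img'][v,u])
o,m=slabs(d); [print(x) for x in o]
cv2.imwrite('m.png',m)
box=(140,90,380,290); save(d,'crop0',box,3.2)
print('handle',ray(d,383/1.5,245/1.5,100),'roof',[ray(d,u/1.5,v/1.5,186)[:2].round() for u,v in((288,208),(342,208),(344,268),(289,268))])
print('rail ends',[ray(d,u/1.5,v/1.5,22)[:2].round() for u,v in((464,230),(466,269))])
E
```

```text
(208, 225) [143 140 128]
(349, 219) [142 139 126]
(213, 160) [164 166 158]
(300, 300) [127 126 123]
(160, 205) [60 59 59]
(270, 168) [100 103 101]
(240, 168) [164 169 173]
(-95, 52, 125, 50, 89, array([246., 380.]))
(-72, 275, 245, 83, 89, array([180., 375.]))
(-12, -68, 171, 87, 13, array([281., 350.]))
(93, 540, 441, 176, 53, array([102., 326.]))
(427, 11, 105, 74, 100, array([255., 226.]))
(445, 166, 106, 75, 105, array([213., 223.]))
(447, -342, 105, 74, 91, array([349., 218.]))
(650, 837, 111, 53, 113, array([ 35., 173.]))
(736, 155, 171, 87, 95, array([215., 143.]))
(1141, -10, 2085, 424, 88, array([253.,  45.]))
handle [645.80010993   2.39852064 100.        ] roof [array([719., 221.]), array([715.,  96.]), array([573.,  93.]), array([576., 219.])]
rail ends [array([ 699., -205.]), array([ 598., -205.])]
```

View pics/crop0.png

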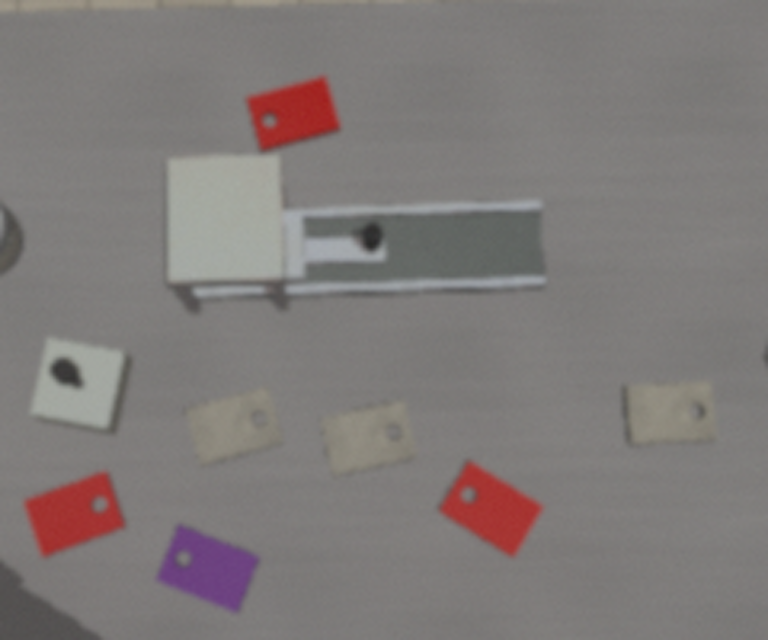

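The chosen parts are the three beige-grey slabs, at about (427,11), (445,166) and (447,-342) mm, with their holes toward -y. The carrier is fully in, its handle at about (646,2). I'll turn the tool to a canonical yaw and head for the handle.

Emit:
{"fn": "move_arm", "kwargs": {
  "motion": [
    {"offset": [-0.05,-0.02,0],"angular": [0,0,10],"jaw": 0.085},
    {"offset": [-0.1,-0.045,0],"angular": [0,0,20],"jaw": 0.085},
    {"offset": [-0.15,-0.067,0],"angular": [0,0,30],"jaw": 0.085},
    {"offset": [-0.2,-0.09,0],"angular": [0,0,40],"jaw": 0.085},
    {"offset": [-0.25,-0.112,0],"angular": [0,0,50],"jaw": 0.085}
  ]
}}

```text
time_s: 0.72
eef_pos: [394.4, 278.1, 242.2]
ee_rot: [-0.0, 0.6, 0.8, -0.0]
force: [1.2, 1.1, -0.7]
grip_width: 0.994
```

Emit:
{"fn": "move_arm", "kwargs": {
  "motion": [
    {"offset": [0,0,0],"angular": [0,0,10],"jaw": 0.085},
    {"offset": [0,0,0],"angular": [0,0,16.6],"jaw": 0.085},
    {"offset": [0,0,0],"angular": [0,0,16.6],"jaw": 0.085}
  ]
}}

```text
time_s: 1.1
eef_pos: [393.5, 279.5, 242.1]
ee_rot: [-0.0, 0.707, 0.707, -0.0]
force: [0.0, 0.8, 0.1]
grip_width: 0.999
```

```bash
cat >> h.py <<'E'
from scipy.spatial.transform import Rotation as Ro
def st():
    s=ctrl.sense(); q=s['ee_rot']; r=Ro.from_quat([q[1],q[2],q[3],q[0]])
    return s,r
def to(x,y,z,yaw=0):
    s,r=st(); M=r.as_matrix(); a=np.radians(yaw)
    Y=np.array([np.cos(a),np.sin(a),0]);Z=np.array([0,0,-1.]);X=np.cross(Y,Z)
    T=np.c_[X,Y,Z]
    print('t%.1f'%s['time_s'],s['eef_pos'].round(1),'w',round(s['grip_width'],3),'F',s['force'].round(1),'off',(M.T@(np.array([x,y,z])-s['eef_pos'])).round(1),'ang',np.degrees(Ro.from_matrix(M.T@T).as_rotvec()).round(2))
E
python3 - <<'E'
from h import *
to(646,2,220); d=cap('top'); np.savez('top1.npz',**{k:d[k] for k in('img','R','t','K')}); save(d,'top1',(60,100,440,384),2)
o,m=slabs(d); [print(x) for x in o]
print(st()[0]['joints'])
E
```

```text
t1.1 [393.5 279.5 242.1] w 0.999 F [0.  0.8 0.1] off [-277.6  252.4   22. ] ang [-0.03  0.01  0.03]
(-81, 415, 169, 60, 89, array([142., 378.]))
(-14, 182, 312, 205, 89, array([205., 361.]))
(342, -128, 113, 83, 57, array([293., 249.]))
(426, 10, 106, 75, 100, array([254., 227.]))
(446, 166, 105, 75, 106, array([213., 223.]))
(447, -342, 103, 74, 92, array([349., 218.]))
(302, 333, 440, 176, 21, array([165., 261.]))
(650, 837, 113, 54, 115, array([ 35., 174.]))
(763, 162, 151, 105, 69, array([215., 143.]))
(1143, -10, 2085, 420, 88, array([253.,  45.]))
[ 3.74418413e-01  2.19851972e-01  1.61987428e+00 -1.79073565e-05
  1.30227364e+00  3.72343501e-01]
```

View pics/top1.png

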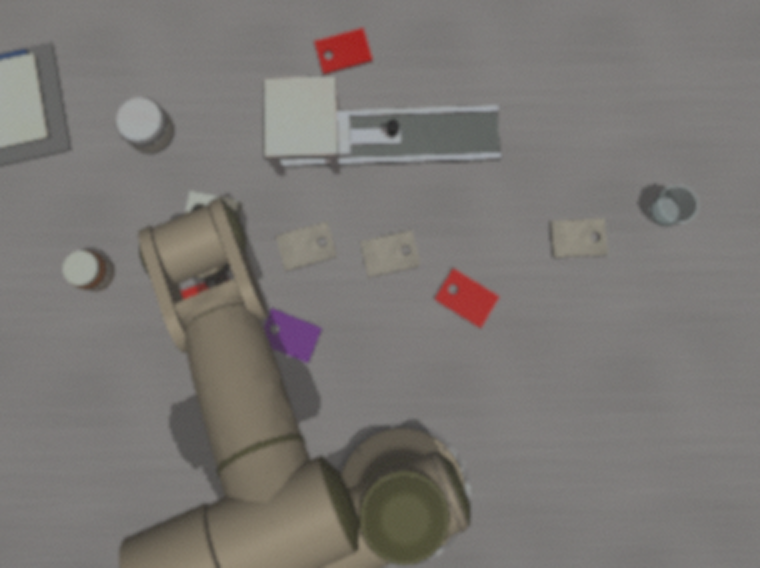

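This shows the area the arm hid is clear, so the batch is three slabs. I'll move over the handle and refine the dock axis from the saved pictures.

Emit:
{"fn": "move_arm", "kwargs": {
  "motion": [
    {"offset": [-0.05,0.045,0],"angular": [0,0,0],"jaw": 0.06},
    {"offset": [-0.1,0.09,0],"angular": [0,0,0],"jaw": 0.06},
    {"offset": [-0.145,0.13,0],"angular": [0,0,0],"jaw": 0.06},
    {"offset": [-0.19,0.17,0],"angular": [0,0,0],"jaw": 0.06},
    {"offset": [-0.235,0.21,0],"angular": [0,0,0],"jaw": 0.06}
  ]
}}

```text
time_s: 1.78
eef_pos: [602.8, 45.0, 242.2]
ee_rot: [-0.0, 0.706, 0.708, -0.0]
force: [0.7, 1.0, 0.5]
grip_width: 0.698
```

```bash
python3 - <<'E'
from h import *
d=dict(np.load('top0.npz')); g=d['img'].astype(float).sum(2)
A=[];B=[]
for u in range(240,306):
    for lo,hi,L in((148,160,A),(174,186,B)):
        p=g[lo:hi,u]-330; w=np.clip(p-60,0,None)
        if w.sum()>0: L.append(ray(d,u,lo+(w*np.arange(hi-lo)).sum()/w.sum(),22)[:2])
for L in(A,B):
    L=np.array(L); print(np.polyfit(L[:,1],L[:,0],1),L[0],L[-1])
# roof
im=d['img'].astype(int); m=np.zeros(g.shape,np.uint8); m[130:190,180:240]=(((im[...,0]-im[...,2]>-2)&(g>430))[130:190,180:240])*255
c=max(cv2.findContours(m,0,1)[0],key=cv2.contourArea)
print(cv2.minAreaRect(np.array([ray(d,*p,186)[:2] for p in c[:,0]],np.float32)))
# handle dark
m=np.zeros(g.shape,np.uint8); m[154:176,246:266]=(g<200)[154:176,246:266]; ys,xs=np.nonzero(m); print(len(xs),xs.min(),xs.max(),ys.min(),ys.max())
for z in(100,75): print(ray(d,xs.mean(),ys.mean(),z))
E
```

```text
[-4.05372949e-03  6.98072803e+02] [696.95847592  58.97810184] [ 699.31879151 -188.20626339]
[-4.79883064e-03  6.05073176e+02] [605.20924558  60.96863123] [ 606.69233458 -183.76128421]
((650.5624389648438, 153.8628692626953), (126.84333801269531, 137.9217529296875), 89.84583282470703)
36 253 258 160 167
[645.96565225   0.8855472  100.        ]
[6.52191295e+02 6.03977431e-01 7.50000000e+01]
```

Emit:
{"fn": "move_arm", "kwargs": {
  "motion": [
    {"offset": [-0.044,0.041,0],"angular": [0,0,0],"jaw": 0.06},
    {"offset": [-0.044,0.048,0.06],"angular": [0,0,0],"jaw": 0.06},
    {"offset": [-0.044,0.048,0.11],"angular": [0,0,0],"jaw": 0.06},
    {"offset": [-0.044,0.048,0.15],"angular": [0,0,0],"jaw": 0.06},
    {"offset": [-0.044,0.048,0.17],"angular": [0,0,0],"jaw": 0.06}
  ]
}}

```text
time_s: 2.4
eef_pos: [648.6, 2.9, 69.5]
ee_rot: [-0.002, 0.706, 0.708, -0.001]
force: [0.6, -0.4, 0.8]
grip_width: 0.705
```

Emit:
{"fn": "move_arm", "kwargs": {
  "motion": [
    {"offset": [0,0,0],"angular": [0,0,0],"jaw": 0.02},
    {"offset": [0,0,0],"angular": [0,0,0],"jaw": 0.02},
    {"offset": [0,0,0],"angular": [0,0,0],"jaw": 0.02},
    {"offset": [0,0,0],"angular": [0,0,0],"jaw": 0.02},
    {"offset": [0,0,0],"angular": [0,0,0],"jaw": 0.02}
  ],
  "squeeze": 40
}}

```text
time_s: 3.02
eef_pos: [651.1, 2.5, 73.7]
ee_rot: [0.002, 0.707, 0.707, 0.001]
force: [7.5, 0.1, -3.7]
grip_width: 0.264
```

Emit:
{"fn": "move_arm", "kwargs": {
  "motion": [
    {"offset": [-0.02,0,0],"angular": [0,0,0],"jaw": 0.02},
    {"offset": [-0.04,0,0],"angular": [0,0,0],"jaw": 0.02},
    {"offset": [-0.06,0,0],"angular": [0,0,0],"jaw": 0.02},
    {"offset": [-0.08,0,0],"angular": [0,0,0],"jaw": 0.02},
    {"offset": [-0.1,0,0],"angular": [0,0,0],"jaw": 0.02}
  ]
}}

```text
time_s: 3.65
eef_pos: [651.6, -97.4, 73.7]
ee_rot: [0.002, 0.707, 0.707, 0.002]
force: [13.1, 4.1, -5.2]
grip_width: 0.271
```

Emit:
{"fn": "move_arm", "kwargs": {
  "motion": [
    {"offset": [-0.02,0.001,0],"angular": [0,0,0],"jaw": 0.02},
    {"offset": [-0.04,0.001,0],"angular": [0,0,0],"jaw": 0.02},
    {"offset": [-0.058,0.0015,0],"angular": [0,0,0],"jaw": 0.02},
    {"offset": [-0.07,0.002,0],"angular": [0,0,0],"jaw": 0.02},
    {"offset": [-0.076,0.002,0],"angular": [0,0,0],"jaw": 0.02}
  ]
}}

```text
time_s: 4.28
eef_pos: [652.2, -173.8, 73.6]
ee_rot: [0.001, 0.707, 0.707, 0.001]
force: [1.3, 3.4, 5.4]
grip_width: 0.265
```

Emit:
{"fn": "move_arm", "kwargs": {
  "motion": [
    {"offset": [-0.003,0,0],"angular": [0,0,0],"jaw": 0.02},
    {"offset": [-0.006,0,0],"angular": [0,0,0],"jaw": 0.02},
    {"offset": [-0.008,0,0],"angular": [0,0,0],"jaw": 0.02},
    {"offset": [-0.008,0,0],"angular": [0,0,0],"jaw": 0.02}
  ]
}}

```text
time_s: 4.78
eef_pos: [652.2, -175.6, 73.5]
ee_rot: [-0.003, 0.706, 0.708, 0.003]
force: [-1.4, 27.2, 11.4]
grip_width: 0.269
```

The carrier reached its stop, with 27 N back on the tool. I'll ease off, release, lift and measure the carrier from both views.

Emit:
{"fn": "move_arm", "kwargs": {
  "motion": [
    {"offset": [0.006,0,0],"angular": [0,0,0],"jaw": 0.06},
    {"offset": [0.006,0,0],"angular": [0,0,0],"jaw": 0.06},
    {"offset": [0.006,0,0],"angular": [0,0,0],"jaw": 0.06},
    {"offset": [0.006,0,-0.06],"angular": [0,0,0],"jaw": 0.06},
    {"offset": [0.006,0,-0.12],"angular": [0,0,0],"jaw": 0.06}
  ]
}}

```text
time_s: 5.4
eef_pos: [651.2, -176.1, 193.5]
ee_rot: [-0.0, 0.708, 0.707, -0.0]
force: [0.0, -0.9, 0.6]
grip_width: 0.707
```

Emit:
{"fn": "move_arm", "kwargs": {
  "motion": [
    {"offset": [0,-0.06,-0.02],"angular": [0,0,0],"jaw": 0.085},
    {"offset": [0,-0.12,-0.02],"angular": [0,0,0],"jaw": 0.085},
    {"offset": [-0.02,-0.18,-0.02],"angular": [0,0,0],"jaw": 0.085},
    {"offset": [-0.06,-0.21,-0.02],"angular": [0,0,0],"jaw": 0.085},
    {"offset": [-0.1,-0.21,-0.02],"angular": [0,0,0],"jaw": 0.085}
  ]
}}

```text
time_s: 6.02
eef_pos: [439.9, -276.9, 213.1]
ee_rot: [0.0, 0.708, 0.706, -0.0]
force: [0.6, 0.3, 0.2]
grip_width: 0.999
```

```bash
python3 - <<'E'
from h import *
to(447,-342,150,2)
d=cap('top'); np.savez('top2.npz',**{k:d[k] for k in('img','R','t','K')}); e=cap('side'); np.savez('side2.npz',**{k:e[k] for k in('img','R','t','K')})
a=cv2.resize(d['img'][130:200,180:330],None,fx=5,fy=5,interpolation=2)
p=proj(e,(651,-40,40)).astype(int); print(p)
b=cv2.resize(e['img'][p[1]-35:p[1]+35,p[0]-75:p[0]+75],None,fx=5,fy=5,interpolation=2)
cv2.imwrite('pics/c2.png',cv2.cvtColor(np.vstack([a,b])[:, :],cv2.COLOR_RGB2BGR)[:600*2]) if 0 else cv2.imwrite('pics/c2.png',cv2.resize(cv2.cvtColor(np.vstack([a,b]),cv2.COLOR_RGB2BGR),None,fx=.8,fy=.8))
E
```

```text
t6.0 [ 439.9 -276.9  213.1] w 0.999 F [0.6 0.3 0.2] off [-65.    7.3  63.2] ang [ 0.02  0.05 -2.12]
[235 187]
```

View pics/c2.png

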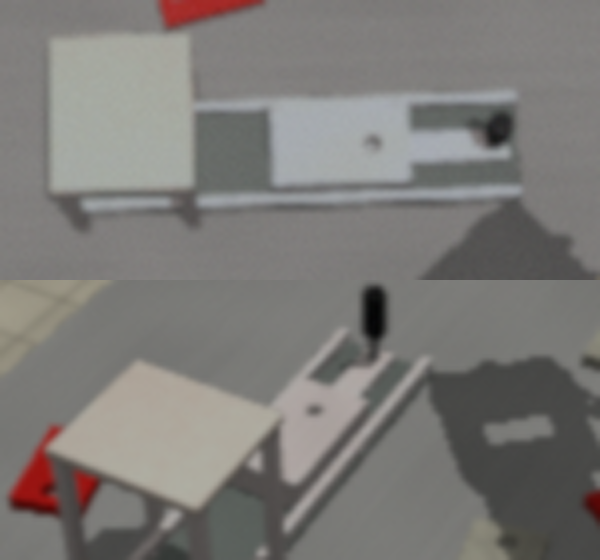

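The carrier is out, its socket visible at about (273,165) in the top picture. Now I'll get the numbers for the socket and the slab holes.

```bash
cat >> h.py <<'E'
def hole(d,u,v,z,r=4):
    g=d['img'].astype(float).sum(2); u=int(round(u));v=int(round(v)); p=g[v-r:v+r+1,u-r:u+r+1]; w=np.clip(np.median(np.r_[p[0],p[-1],p[:,0],p[:,-1]])-25-p,0,None)
    yy,xx=np.mgrid[v-r:v+r+1,u-r:u+r+1]; uu,vv=(w*xx).sum()/w.sum(),(w*yy).sum()/w.sum()
    return (round(uu,2),round(vv,2)),ray(d,uu,vv,z)[:2].round(1)
E
python3 - <<'E'
from h import *
d=dict(np.load('top2.npz'));e=dict(np.load('side2.npz'))
print('socket top',hole(d,273,165.5,40),'by edges',[ray(d,u,v,40)[:2].round(1) for u,v in((282.7,155),(282.7,175),(247.7,156),(247.9,176))])
p=proj(e,(651,-40,40)); u=p[0].astype(int)-75+315/4; v=p[1].astype(int)-35+(410-280)/4
print('socket side',hole(e,u,v,40))
d0=dict(np.load('top0.npz'))
for (x,y,a) in((445,166,106),(427,11,100),(447,-342,92)):
    t=np.radians(a); h=(x-30*np.cos(t),y-30*np.sin(t),14); q=proj(d0,h); print(np.round(h,1),hole(d0,*q,14))
# refined slab centres: threshold at half level, minAreaRect on upscaled patch
for (x,y) in((445,166),(427,11),(447,-342)):
    q=proj(d0,(x,y,14)).astype(int); c=d0['img'][q[1]-28:q[1]+28,q[0]-28:q[0]+28].astype(np.float32)
    b=cv2.resize((c[...,0]-c[...,2]),None,fx=8,fy=8,interpolation=2); b=cv2.GaussianBlur(b,(0,0),6)
    m=(b>0.5*(np.percentile(b,97)+np.percentile(b,30))).astype(np.uint8); k=max(cv2.findContours(m,0,1)[0],key=cv2.contourArea)
    w=np.array([ray(d0,(i[0]+.5)/8-.5+q[0]-28,(i[1]+.5)/8-.5+q[1]-28,14)[:2] for i in k[:,0]],np.float32)
    print(cv2.minAreaRect(w))
E
```

```text
socket top ((np.float64(272.99), np.float64(165.03)), array([652.4, -64.1])) by edges [array([ 690.2, -102. ]), array([613.2, -99. ]), array([689.9,  29.7]), array([612.9,  30.8])]
socket side ((np.float64(238.19), np.float64(184.09)), array([650.6, -61. ]))
[453.3 137.2  14. ] ((np.float64(219.97), np.float64(219.42)), array([456.3, 138.9]))
[432.2 -18.5  14. ] ((np.float64(263.12), np.float64(224.82)), array([431.8, -20.8]))
[ 448. -372.   14.] ((np.float64(358.57), np.float64(217.87)), array([ 448.1, -376.2]))
((445.366455078125, 166.0428466796875), (69.66864013671875, 100.8509750366211), 14.104877471923828)
((427.1985778808594, 10.53628158569336), (69.6604232788086, 100.97187805175781), 11.564674377441406)
((446.97686767578125, -341.1032409667969), (69.5560073852539, 100.76228332519531), 1.2906837463378906)
```

Slabs: (445.4,166.0) yaw 14°, (427.2,10.5) yaw 11.5°, (447,-341.1) yaw 1.3°. The socket is at about (651.6,-64.6). I'll grasp the far-right slab first.

Emit:
{"fn": "move_arm", "kwargs": {
  "motion": [
    {"offset": [-0.04,0.007,0.04],"angular": [0,0,-1.3],"jaw": 0.085},
    {"offset": [-0.064,0.007,0.09],"angular": [0,0,-1.3],"jaw": 0.085},
    {"offset": [-0.064,0.007,0.14],"angular": [0,0,-1.3],"jaw": 0.085},
    {"offset": [-0.064,0.007,0.18],"angular": [0,0,-1.3],"jaw": 0.085},
    {"offset": [-0.064,0.007,0.197],"angular": [0,0,-1.3],"jaw": 0.085}
  ]
}}

```text
time_s: 6.75
eef_pos: [447.9, -338.7, 13.4]
ee_rot: [-0.002, 0.699, 0.715, 0.0]
force: [-0.0, -0.0, 0.1]
grip_width: 0.995
```

Emit:
{"fn": "move_arm", "kwargs": {
  "motion": [
    {"offset": [0,0,0.0],"angular": [0,0,0],"jaw": 0.085},
    {"offset": [0,0,0.001],"angular": [0,0,0],"jaw": 0.085}
  ]
}}

```text
time_s: 7.0
eef_pos: [449.3, -340.2, 16.0]
ee_rot: [0.001, 0.699, 0.715, -0.0]
force: [0.1, 0.5, -0.0]
grip_width: 0.997
```

```bash
python3 - <<'E'
from h import *
to(447,-341,14,1.3); print(ctrl.tips_ahead)
e=cap('side'); p=proj(e,(447,-341,14)).astype(int); print(p); save(e,'g1',(p[0]-55,p[1]-45,p[0]+55,p[1]+35),7)
E
```

```text
t7.0 [ 449.3 -340.2   16. ] w 0.997 F [ 0.1  0.5 -0. ] off [-0.8 -2.3  2. ] ang [ 0.11  0.13 -0.02]
11.0
[318 165]
```

View pics/g1.png

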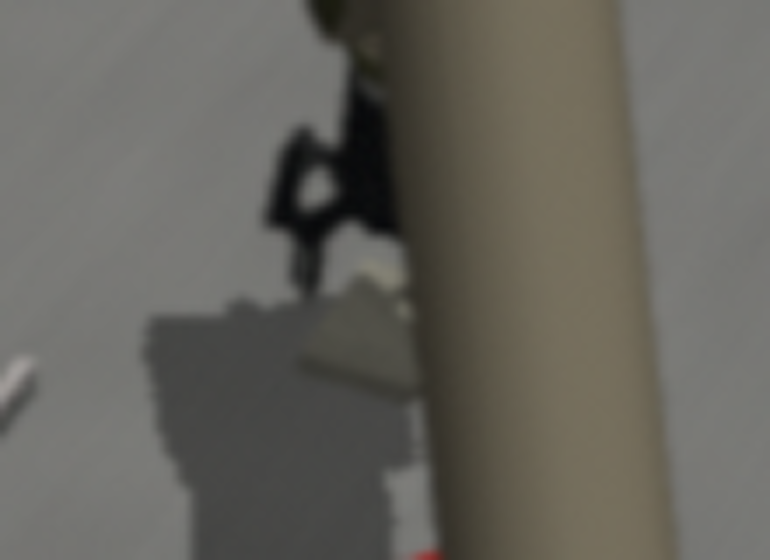

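The picture shows the finger beside the slab's far edge at (305,280), its tip near the bench. I'll close, then lift.

Emit:
{"fn": "move_arm", "kwargs": {
  "motion": [
    {"offset": [0,-0.001,0],"angular": [0,0,0],"jaw": 0.06},
    {"offset": [0,-0.001,0],"angular": [0,0,0],"jaw": 0.06},
    {"offset": [0,-0.001,0],"angular": [0,0,0],"jaw": 0.06},
    {"offset": [0,-0.001,0],"angular": [0,0,0],"jaw": 0.06},
    {"offset": [0,-0.001,0],"angular": [0,0,0],"jaw": 0.06}
  ],
  "squeeze": 40
}}

```text
time_s: 7.68
eef_pos: [447.9, -339.9, 15.9]
ee_rot: [0.001, 0.699, 0.715, -0.0]
force: [-3.3, 3.0, 9.4]
grip_width: 0.772
```

Emit:
{"fn": "move_arm", "kwargs": {
  "motion": [
    {"offset": [0,0,-0.02],"angular": [0,0,0],"jaw": 0.06},
    {"offset": [0,0,-0.05],"angular": [0,0,0],"jaw": 0.06},
    {"offset": [0,0,-0.1],"angular": [0,0,0],"jaw": 0.06},
    {"offset": [0,0,-0.15],"angular": [0,0,0],"jaw": 0.06},
    {"offset": [0,0,-0.15],"angular": [0,0,0],"jaw": 0.06}
  ]
}}

```text
time_s: 8.3
eef_pos: [448.6, -340.6, 168.4]
ee_rot: [0.004, 0.699, 0.715, -0.0]
force: [-0.1, -0.1, -2.9]
grip_width: 0.767
```

```bash
python3 - <<'E'
from h import *
to(651.6,-34.6,150,0.25)
e=cap('side'); p=proj(e,(447,-341,160)).astype(int); print(p); save(e,'g2',(p[0]-70,p[1]-50,p[0]+70,p[1]+50),5)
E
```

```text
t8.3 [ 448.6 -340.6  168.4] w 0.767 F [-0.1 -0.1 -2.9] off [301.5 209.7  17.6] ang [0.29 0.34 1.03]
[322 134]
```

View pics/g2.png

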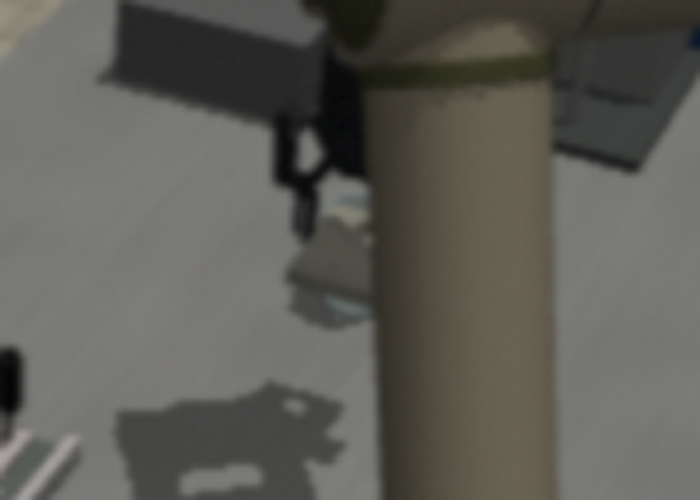

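The slab is held, fairly level. I'll carry it over the carrier.

Emit:
{"fn": "move_arm", "kwargs": {
  "motion": [
    {"offset": [0.05,0.035,0],"angular": [0,0,1],"jaw": 0.06},
    {"offset": [0.1,0.07,0],"angular": [0,0,1],"jaw": 0.06},
    {"offset": [0.15,0.105,0],"angular": [0,0,1],"jaw": 0.06},
    {"offset": [0.2,0.14,0],"angular": [0,0,1],"jaw": 0.06},
    {"offset": [0.25,0.175,0],"angular": [0,0,1],"jaw": 0.06}
  ]
}}

```text
time_s: 8.98
eef_pos: [617.2, -83.6, 162.5]
ee_rot: [-0.001, 0.705, 0.709, -0.001]
force: [0.3, -1.2, -1.8]
grip_width: 0.767
```

Emit:
{"fn": "move_arm", "kwargs": {
  "motion": [
    {"offset": [0.03,0.02,0],"angular": [0,0,0],"jaw": 0.06},
    {"offset": [0.048,0.033,0],"angular": [0,0,0],"jaw": 0.06},
    {"offset": [0.0525,0.036,0.03],"angular": [0,0,0],"jaw": 0.06},
    {"offset": [0.0525,0.036,0.06],"angular": [0,0,0],"jaw": 0.06},
    {"offset": [0.0525,0.036,0.06],"angular": [0,0,0],"jaw": 0.06}
  ]
}}

```text
time_s: 9.6
eef_pos: [650.8, -32.5, 100.5]
ee_rot: [-0.003, 0.705, 0.709, -0.002]
force: [-0.0, 0.0, -1.6]
grip_width: 0.768
```

```bash
python3 - <<'E'
from h import *
to(652.4,-33.4,57.5,0.25); s,r=st(); print(r.as_matrix().round(4))
E
```

```text
t9.6 [650.8 -32.5 100.5] w 0.768 F [-0.   0.  -1.6] off [-1.   1.9 43. ] ang [-0.42 -0.1   0.03]
[[-0.0048  1.     -0.0073]
 [ 1.      0.0048  0.0017]
 [ 0.0017 -0.0073 -1.    ]]
```

Emit:
{"fn": "move_arm", "kwargs": {
  "motion": [
    {"offset": [-0.001,0.001,0.015],"angular": [0,0,0],"jaw": 0.06},
    {"offset": [-0.001,0.001,0.03],"angular": [0,0,0],"jaw": 0.06},
    {"offset": [-0.001,0.001,0.035],"angular": [0,0,0],"jaw": 0.06},
    {"offset": [-0.001,0.001,0.035],"angular": [0,0,0],"jaw": 0.06},
    {"offset": [-0.001,0.001,0.035],"angular": [0,0,0],"jaw": 0.06}
  ]
}}

```text
time_s: 10.22
eef_pos: [654.0, -34.0, 69.9]
ee_rot: [0.0, 0.705, 0.709, 0.0]
force: [0.4, 0.7, -1.7]
grip_width: 0.764
```

```bash
python3 - <<'E'
from h import *
to(652.4,-33.4,57,0.25)
e=cap('side'); p=proj(e,(651,-40,50)).astype(int); save(e,'g3',(p[0]-70,p[1]-50,p[0]+70,p[1]+50),5)
E
```

```text
t10.2 [654.  -34.   69.9] w 0.764 F [ 0.4  0.7 -1.7] off [ 0.6 -1.6 12.9] ang [0.06 0.01 0.03]
```

View pics/g3.png

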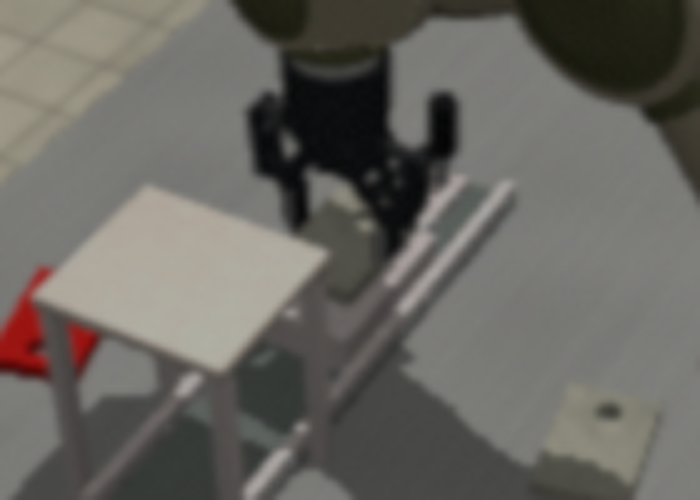

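```bash
python3 - <<'E'
from h import *
e=cap('side'); p=proj(e,(651,-40,50)).astype(int)
f=lambda P:((proj(e,P)-p+[70,50])*5).round()
for z in(46,60): print(z,[f((x,y,z)) for x in(619,687) for y in(-86,-36,14)])
img=e['img'][p[1]-50:p[1]+50,p[0]-70:p[0]+70].copy(); img=cv2.cvtColor(cv2.resize(img,None,fx=5,fy=5,interpolation=2),cv2.COLOR_RGB2BGR)
img=np.clip(img[120:370,180:460].astype(float)*1.6,0,255).astype(np.uint8)
cv2.imwrite('pics/g4.png',cv2.resize(img,None,fx=2.2,fy=2.2))
E
```

```text
46 [array([420., 234.]), array([386., 273.]), array([350., 314.]), array([341., 205.]), array([305., 243.]), array([268., 283.])]
60 [array([420., 219.]), array([386., 258.]), array([350., 299.]), array([340., 190.]), array([305., 228.]), array([267., 268.])]
```

View pics/g4.png

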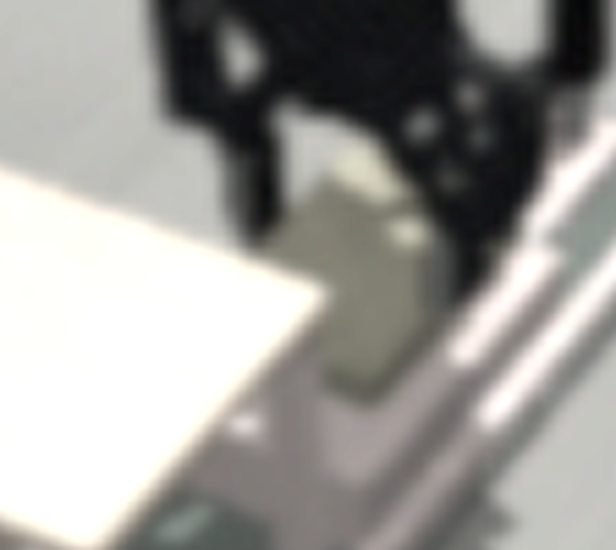

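The near corner lies where a level slab should put it, so I'll lower and release.

Emit:
{"fn": "move_arm", "kwargs": {
  "motion": [
    {"offset": [0.0005,-0.0015,0.006],"angular": [0,0,0],"jaw": 0.06},
    {"offset": [0.0005,-0.0015,0.01],"angular": [0,0,0],"jaw": 0.06},
    {"offset": [0.0005,-0.0015,0.0125],"angular": [0,0,0],"jaw": 0.06},
    {"offset": [0.0005,-0.0015,0.0125],"angular": [0,0,0],"jaw": 0.06},
    {"offset": [0.0005,-0.0015,0.0125],"angular": [0,0,0],"jaw": 0.06}
  ]
}}

```text
time_s: 10.95
eef_pos: [652.3, -33.5, 56.9]
ee_rot: [0.0, 0.705, 0.709, 0.0]
force: [-0.4, -0.1, -1.3]
grip_width: 0.765
```

Emit:
{"fn": "move_arm", "kwargs": {
  "motion": [
    {"offset": [0,0,0],"angular": [0,0,0],"jaw": 0.085},
    {"offset": [0,0,0],"angular": [0,0,0],"jaw": 0.085},
    {"offset": [0,0,0],"angular": [0,0,0],"jaw": 0.085},
    {"offset": [0,0,-0.05],"angular": [0,0,0],"jaw": 0.085},
    {"offset": [0,0,-0.1],"angular": [0,0,0],"jaw": 0.085}
  ]
}}

```text
time_s: 11.58
eef_pos: [652.0, -33.4, 157.9]
ee_rot: [-0.0, 0.705, 0.709, -0.0]
force: [1.1, 0.7, 0.8]
grip_width: 0.996
```

Emit:
{"fn": "move_arm", "kwargs": {
  "motion": [
    {"offset": [0.01,-0.06,-0.02],"angular": [0,0,-4],"jaw": 0.085},
    {"offset": [0.025,-0.12,-0.02],"angular": [0,0,-8],"jaw": 0.085},
    {"offset": [0.035,-0.18,-0.02],"angular": [0,0,-11.3],"jaw": 0.085},
    {"offset": [0.045,-0.225,0],"angular": [0,0,-11.3],"jaw": 0.085},
    {"offset": [0.045,-0.225,0.05],"angular": [0,0,-11.3],"jaw": 0.085}
  ]
}}

```text
time_s: 12.2
eef_pos: [426.3, 10.8, 108.3]
ee_rot: [0.003, 0.632, 0.775, 0.001]
force: [2.0, -0.3, -0.8]
grip_width: 0.996
```

```bash
cat >>h.py <<'E'
def srect(d,x,y,z):
    q=proj(d,(x,y,z)).astype(int); c=d['img'][q[1]-28:q[1]+28,q[0]-28:q[0]+28].astype(np.float32)
    b=cv2.resize((c[...,0]-c[...,2]),None,fx=8,fy=8,interpolation=2); b=cv2.GaussianBlur(b,(0,0),6)
    m=(b>0.5*(np.percentile(b,97)+np.percentile(b,30))).astype(np.uint8); k=max(cv2.findContours(m,0,1)[0],key=lambda k:cv2.contourArea(k)*(cv2.pointPolygonTest(k,(224,224),False)>=0))
    return cv2.minAreaRect(np.array([ray(d,(i[0]+.5)/8-.5+q[0]-28,(i[1]+.5)/8-.5+q[1]-28,z)[:2] for i in k[:,0]],np.float32))
E
python3 - <<'E'
from h import *
to(428.2,10.5,100,11.5)
d=cap('top'); print(srect(d,651,-35,54)); save(d,'p1',(180,120,330,240),5)
E
```

```text
t12.2 [426.3  10.8 108.3] w 0.996 F [ 2.  -0.3 -0.8] off [-0.7  1.7  8.3] ang [0.32 0.15 0.11]
((651.1611938476562, -34.181331634521484), (98.42697143554688, 66.44861602783203), 89.4644546508789)
```

View pics/p1.png

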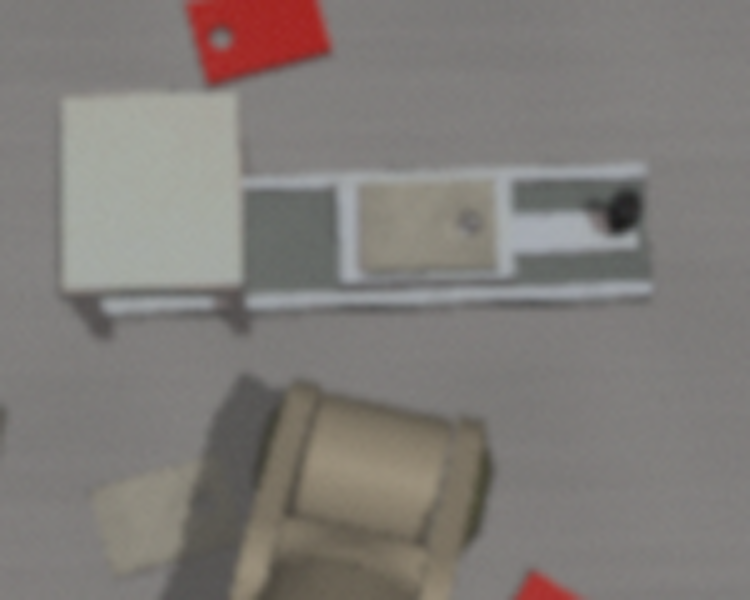

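Slab 1 of the stack is placed at (651.2,-34.2), within 0.5 mm of target; its hole shows at (470,220). Next is the middle slab.

Emit:
{"fn": "move_arm", "kwargs": {
  "motion": [
    {"offset": [0,0.001,0.04],"angular": [0,0,0.1],"jaw": 0.085},
    {"offset": [0,0.001,0.07],"angular": [0,0,0.1],"jaw": 0.085},
    {"offset": [0,0.001,0.085],"angular": [0,0,0.1],"jaw": 0.085},
    {"offset": [0,0.001,0.09],"angular": [0,0,0.1],"jaw": 0.085},
    {"offset": [0,0.001,0.09],"angular": [0,0,0.1],"jaw": 0.085}
  ]
}}

```text
time_s: 12.88
eef_pos: [428.4, 10.5, 17.3]
ee_rot: [0.0, 0.633, 0.774, 0.0]
force: [-0.0, -0.5, 0.3]
grip_width: 0.994
```

```bash
python3 - <<'E'
from h import *
to(428,10.5,18,11.5)
E
```

```text
t12.9 [428.4  10.5  17.3] w 0.994 F [-0.  -0.5  0.3] off [ 0.1 -0.4 -0.7] ang [ 0.02  0.01 -0.02]
```

Emit:
{"fn": "move_arm", "kwargs": {
  "motion": [
    {"offset": [0,0,0],"angular": [0,0,0],"jaw": 0.06},
    {"offset": [0,0,0],"angular": [0,0,0],"jaw": 0.06},
    {"offset": [0,0,0],"angular": [0,0,0],"jaw": 0.06},
    {"offset": [0,0,0],"angular": [0,0,0],"jaw": 0.06},
    {"offset": [0,0,0],"angular": [0,0,0],"jaw": 0.06}
  ]
}}

```text
time_s: 13.5
eef_pos: [431.3, 10.9, 19.9]
ee_rot: [0.003, 0.633, 0.774, 0.003]
force: [4.8, 10.5, 29.7]
grip_width: 0.704
```

Emit:
{"fn": "move_arm", "kwargs": {
  "motion": [
    {"offset": [0,0,-0.02],"angular": [0,0,0],"jaw": 0.06},
    {"offset": [0,0,-0.05],"angular": [0,0,0],"jaw": 0.06},
    {"offset": [0,0,-0.09],"angular": [0,0,0],"jaw": 0.06},
    {"offset": [0,0,-0.12],"angular": [0,0,0],"jaw": 0.06},
    {"offset": [0,0,-0.12],"angular": [0,0,0],"jaw": 0.06}
  ]
}}

```text
time_s: 14.12
eef_pos: [429.0, 10.4, 139.0]
ee_rot: [0.002, 0.633, 0.774, 0.001]
force: [0.5, 0.5, -1.0]
grip_width: 0.699
```

Emit:
{"fn": "move_arm", "kwargs": {
  "motion": [
    {"offset": [-0.02,0.05,0],"angular": [0,0,3],"jaw": 0.06},
    {"offset": [-0.04,0.1,0],"angular": [0,0,6],"jaw": 0.06},
    {"offset": [-0.065,0.15,0],"angular": [0,0,9],"jaw": 0.06},
    {"offset": [-0.083,0.195,0],"angular": [0,0,11.2],"jaw": 0.06},
    {"offset": [-0.0885,0.211,0],"angular": [0,0,11.2],"jaw": 0.06}
  ]
}}

```text
time_s: 14.75
eef_pos: [653.6, -34.6, 134.9]
ee_rot: [-0.001, 0.706, 0.709, -0.0]
force: [-0.5, -1.1, -0.4]
grip_width: 0.702
```

Emit:
{"fn": "move_arm", "kwargs": {
  "motion": [
    {"offset": [0,0,0.02],"angular": [0,0,0],"jaw": 0.06},
    {"offset": [0,0,0.04],"angular": [0,0,0],"jaw": 0.06},
    {"offset": [0,0,0.05],"angular": [0,0,0],"jaw": 0.06},
    {"offset": [0,0,0.05],"angular": [0,0,0],"jaw": 0.06},
    {"offset": [0,0,0.05],"angular": [0,0,0],"jaw": 0.06}
  ]
}}

```text
time_s: 15.38
eef_pos: [652.7, -34.2, 87.5]
ee_rot: [0.0, 0.705, 0.709, 0.0]
force: [-0.1, -0.0, 0.5]
grip_width: 0.701
```

```bash
python3 - <<'E'
from h import *
to(652.3,-34.5,72.7,0.25)
E
```

```text
t15.4 [652.7 -34.2  87.5] w 0.701 F [-0.1 -0.   0.5] off [-0.3 -0.4 14.8] ang [0.07 0.02 0.03]
```

The second grasp failed: width 0.70 with no load. The pads closed too high and slipped over the slab, so I'll find out where it is now.

Emit:
{"fn": "move_arm", "kwargs": {
  "motion": [
    {"offset": [0,0,-0.05],"angular": [0,0,0],"jaw": 0.085},
    {"offset": [-0.03,-0.02,-0.08],"angular": [0,0,0],"jaw": 0.085},
    {"offset": [-0.08,-0.06,-0.08],"angular": [0,0,0],"jaw": 0.085},
    {"offset": [-0.13,-0.1,-0.08],"angular": [0,0,0],"jaw": 0.085},
    {"offset": [-0.18,-0.12,-0.08],"angular": [0,0,0],"jaw": 0.085}
  ]
}}

```text
time_s: 16.0
eef_pos: [532.0, -215.9, 168.1]
ee_rot: [0.001, 0.705, 0.709, 0.0]
force: [1.0, -0.5, -0.3]
grip_width: 0.996
```

```bash
python3 - <<'E'
from h import *
to(428.2,10.5,100,11.5)
d=cap('top'); save(d,'p2',(180,120,330,240),5); np.savez('top3.npz',**{k:d[k] for k in('img','R','t','K')})
print(srect(d,651,-35,54),srect(d,427,10,14),srect(d,445,166,14))
E
```

```text
t16.0 [ 532.  -215.9  168.1] w 0.996 F [ 1.  -0.5 -0.3] off [ 227.  -102.7   67.7] ang [  0.08   0.06 -11.22]
((651.4974365234375, -34.29768753051758), (97.08457946777344, 65.4461441040039), 89.56388854980469) ((381.9951171875, 16.205902099609375), (207.27227783203125, 109.02865600585938), 88.4691390991211) ((395.21832275390625, 141.31289672851562), (147.46658325195312, 99.62836456298828), 88.46746826171875)
```

View pics/p2.png

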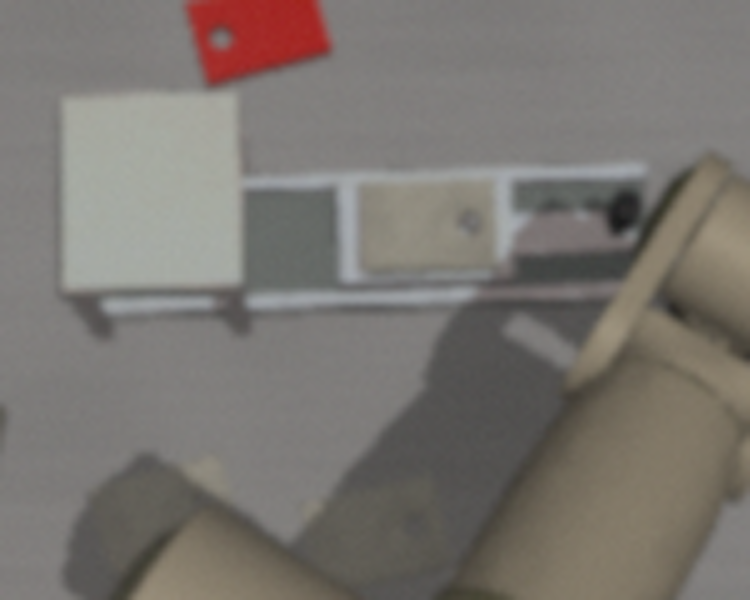

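The stacked slab is unmoved, and the middle slab lies in shadow near (410,520). I'll move the arm aside for a clean measurement.

Emit:
{"fn": "move_arm", "kwargs": {
  "motion": [
    {"offset": [-0.04,-0.04,0],"angular": [0,0,0],"jaw": 0.085},
    {"offset": [-0.08,-0.08,0],"angular": [0,0,0],"jaw": 0.085},
    {"offset": [-0.13,-0.1,0],"angular": [0,0,0],"jaw": 0.085},
    {"offset": [-0.18,-0.1,0],"angular": [0,0,0],"jaw": 0.085},
    {"offset": [-0.22,-0.1,0],"angular": [0,0,0],"jaw": 0.085}
  ]
}}

```text
time_s: 16.68
eef_pos: [434.0, -437.3, 167.9]
ee_rot: [0.001, 0.706, 0.708, -0.0]
force: [-0.1, -0.6, 0.5]
grip_width: 0.998
```

```bash
python3 - <<'E'
from h import *
d=cap('top'); save(d,'p3',(150,120,400,310),3); np.savez('top3.npz',**{k:d[k] for k in('img','R','t','K')})
print(srect(d,427,10,14),srect(d,445,166,14)); to(428.2,10.5,100,11.5)
E
```

```text
((344.3175048828125, -2.230924606323242), (55.00896072387695, 34.68545150756836), 88.4691390991211) ((445.5008850097656, 166.076416015625), (69.76344299316406, 101.70304107666016), 14.887372016906738)
t16.7 [ 433.2 -441.1  167.4] w 0.995 F [-1.7 -2.4 -0.6] off [451.9  -4.5  65.8] ang [  0.05   0.21 -11.42]
```

View pics/p3.png

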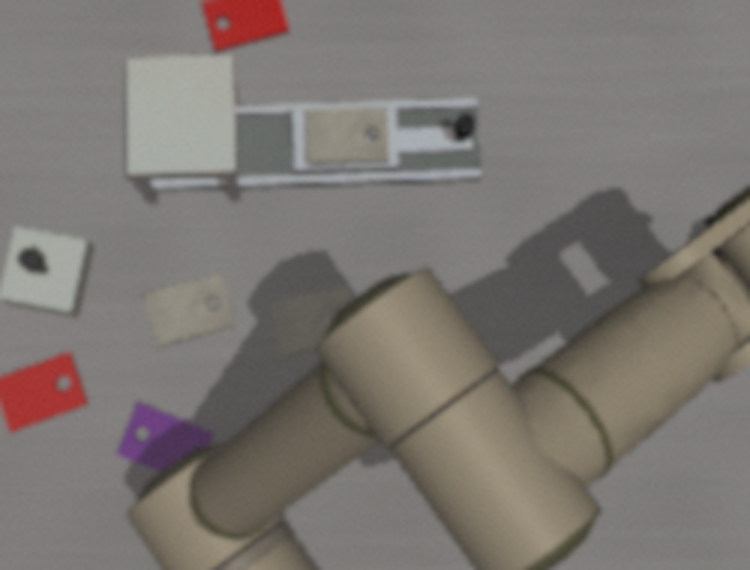

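The left slab is clear and undisturbed. The middle one is half shaded at about (310,320), close to where it was. I'll take the left one first, gripping lower.

Emit:
{"fn": "move_arm", "kwargs": {
  "motion": [
    {"offset": [0.05,0,0],"angular": [0,0,0],"jaw": 0.085},
    {"offset": [0.1,0,0],"angular": [0,0,0],"jaw": 0.085},
    {"offset": [0.15,0,0],"angular": [0,0,0],"jaw": 0.085},
    {"offset": [0.2,0,0],"angular": [0,0,0],"jaw": 0.085},
    {"offset": [0.25,0,0],"angular": [0,0,0],"jaw": 0.085}
  ]
}}

```text
time_s: 17.35
eef_pos: [433.1, -183.7, 167.7]
ee_rot: [0.001, 0.705, 0.709, 0.0]
force: [0.4, 0.1, -0.0]
grip_width: 0.993
```

Emit:
{"fn": "move_arm", "kwargs": {
  "motion": [
    {"offset": [0.05,0,0],"angular": [0,0,-3],"jaw": 0.085},
    {"offset": [0.1,0,0],"angular": [0,0,-6],"jaw": 0.085},
    {"offset": [0.15,0.005,0],"angular": [0,0,-9],"jaw": 0.085},
    {"offset": [0.2,0.01,0],"angular": [0,0,-12],"jaw": 0.085},
    {"offset": [0.25,0.013,0],"angular": [0,0,-14.2],"jaw": 0.085}
  ]
}}

```text
time_s: 17.98
eef_pos: [445.2, 66.6, 167.7]
ee_rot: [0.001, 0.612, 0.791, 0.001]
force: [0.9, -0.5, 0.3]
grip_width: 0.994
```

```bash
python3 - <<'E'
from h import *
to(446.4,166,100,14.5)
E
```

```text
t18.0 [445.2  66.6 167.7] w 0.994 F [ 0.9 -0.5  0.3] off [96.  26.  67.7] ang [0.12 0.05 0.06]
```

Emit:
{"fn": "move_arm", "kwargs": {
  "motion": [
    {"offset": [0.05,0.013,0],"angular": [0,0,0],"jaw": 0.085},
    {"offset": [0.096,0.026,0.03],"angular": [0,0,0],"jaw": 0.085},
    {"offset": [0.096,0.026,0.09],"angular": [0,0,0],"jaw": 0.085},
    {"offset": [0.096,0.026,0.13],"angular": [0,0,0],"jaw": 0.085},
    {"offset": [0.096,0.026,0.145],"angular": [0,0,0],"jaw": 0.085}
  ]
}}

```text
time_s: 18.6
eef_pos: [445.5, 164.4, 20.7]
ee_rot: [-0.001, 0.612, 0.791, -0.001]
force: [0.1, 0.5, 0.0]
grip_width: 0.994
```

Emit:
{"fn": "move_arm", "kwargs": {
  "motion": [
    {"offset": [0,0,0.005],"angular": [0,0,0],"jaw": 0.085},
    {"offset": [0,0,0.009],"angular": [0,0,0],"jaw": 0.085},
    {"offset": [0,0,0.009],"angular": [0,0,0],"jaw": 0.085}
  ]
}}

```text
time_s: 18.98
eef_pos: [446.6, 164.4, 13.6]
ee_rot: [0.001, 0.612, 0.791, 0.001]
force: [0.1, -0.8, -0.7]
grip_width: 0.994
```

```bash
python3 - <<'E'
from h import *
to(446.4,166,10,14.5)
E
```

```text
t19.0 [446.6 164.4  13.6] w 0.994 F [ 0.1 -0.8 -0.7] off [1.6 0.2 3.6] ang [ 0.09  0.01 -0.03]
```

Emit:
{"fn": "move_arm", "kwargs": {
  "motion": [
    {"offset": [0.0015,0,0.002],"angular": [0,0,0],"jaw": 0.085},
    {"offset": [0.0015,0,0.0035],"angular": [0,0,0],"jaw": 0.085},
    {"offset": [0.0015,0,0.0035],"angular": [0,0,0],"jaw": 0.085}
  ]
}}

```text
time_s: 19.35
eef_pos: [445.7, 165.8, 9.3]
ee_rot: [-0.0, 0.612, 0.791, -0.0]
force: [0.4, 0.0, -0.2]
grip_width: 0.995
```

Emit:
{"fn": "move_arm", "kwargs": {
  "motion": [
    {"offset": [0,0,0],"angular": [0,0,0],"jaw": 0.072},
    {"offset": [0,0,0],"angular": [0,0,0],"jaw": 0.072},
    {"offset": [0,0,0],"angular": [0,0,0],"jaw": 0.072}
  ]
}}

```text
time_s: 19.73
eef_pos: [445.7, 165.8, 9.3]
ee_rot: [0.0, 0.612, 0.791, 0.0]
force: [0.4, 0.2, -0.7]
grip_width: 0.843
```

Emit:
{"fn": "move_arm", "kwargs": {
  "motion": [
    {"offset": [0,0,0.002],"angular": [0,0,0],"jaw": 0.072},
    {"offset": [0,0,0.004],"angular": [0,0,0],"jaw": 0.072},
    {"offset": [0,0,0.004],"angular": [0,0,0],"jaw": 0.072}
  ]
}}

```text
time_s: 20.1
eef_pos: [445.5, 165.8, 5.1]
ee_rot: [-0.0, 0.612, 0.791, -0.0]
force: [0.8, 0.6, 0.4]
grip_width: 0.843
```

Emit:
{"fn": "move_arm", "kwargs": {
  "motion": [
    {"offset": [0,0,0],"angular": [0,0,0],"jaw": 0.06},
    {"offset": [0,0,0],"angular": [0,0,0],"jaw": 0.06},
    {"offset": [0,0,0],"angular": [0,0,0],"jaw": 0.06},
    {"offset": [0,0,0],"angular": [0,0,0],"jaw": 0.06}
  ]
}}

```text
time_s: 20.6
eef_pos: [445.7, 165.8, 5.5]
ee_rot: [0.0, 0.612, 0.791, 0.0]
force: [-1.0, -0.5, 4.9]
grip_width: 0.783
```

Gripped at 66.9 mm. I'll lift, go sideways first so the roof is cleared, then over the carrier.

Emit:
{"fn": "move_arm", "kwargs": {
  "motion": [
    {"offset": [0,0,-0.02],"angular": [0,0,0],"jaw": 0.06},
    {"offset": [0,0,-0.05],"angular": [0,0,0],"jaw": 0.06},
    {"offset": [0,0,-0.09],"angular": [0,0,0],"jaw": 0.06},
    {"offset": [0,0,-0.13],"angular": [0,0,0],"jaw": 0.06},
    {"offset": [0,0,-0.13],"angular": [0,0,0],"jaw": 0.06}
  ]
}}

```text
time_s: 21.22
eef_pos: [446.8, 166.0, 137.4]
ee_rot: [0.002, 0.612, 0.791, 0.002]
force: [0.1, 0.1, -2.1]
grip_width: 0.784
```

Emit:
{"fn": "move_arm", "kwargs": {
  "motion": [
    {"offset": [-0.04,-0.01,0],"angular": [0,0,3],"jaw": 0.06},
    {"offset": [-0.08,-0.02,0],"angular": [0,0,6],"jaw": 0.06},
    {"offset": [-0.12,-0.03,0],"angular": [0,0,9],"jaw": 0.06},
    {"offset": [-0.16,-0.04,0],"angular": [0,0,12],"jaw": 0.06},
    {"offset": [-0.194,-0.05,0],"angular": [0,0,14.25],"jaw": 0.06}
  ]
}}

```text
time_s: 21.85
eef_pos: [445.0, -35.8, 133.9]
ee_rot: [-0.001, 0.706, 0.708, -0.0]
force: [0.8, 0.5, -1.8]
grip_width: 0.788
```

Emit:
{"fn": "move_arm", "kwargs": {
  "motion": [
    {"offset": [0,0.045,0],"angular": [0,0,0],"jaw": 0.06},
    {"offset": [0,0.09,0],"angular": [0,0,0],"jaw": 0.06},
    {"offset": [0,0.135,0],"angular": [0,0,0],"jaw": 0.06},
    {"offset": [0,0.18,0],"angular": [0,0,0],"jaw": 0.06},
    {"offset": [0,0.2065,0],"angular": [0,0,0],"jaw": 0.06}
  ]
}}

```text
time_s: 22.48
eef_pos: [653.2, -33.5, 132.6]
ee_rot: [-0.001, 0.706, 0.709, -0.001]
force: [-0.6, 0.4, -1.0]
grip_width: 0.783
```

Emit:
{"fn": "move_arm", "kwargs": {
  "motion": [
    {"offset": [0,0,0.02],"angular": [0,0,0],"jaw": 0.06},
    {"offset": [0,0,0.04],"angular": [0,0,0],"jaw": 0.06},
    {"offset": [0,0,0.05],"angular": [0,0,0],"jaw": 0.06},
    {"offset": [0,0,0.05],"angular": [0,0,0],"jaw": 0.06},
    {"offset": [0,0,0.05],"angular": [0,0,0],"jaw": 0.06}
  ]
}}

```text
time_s: 23.1
eef_pos: [652.6, -33.8, 85.9]
ee_rot: [0.0, 0.706, 0.708, 0.0]
force: [0.3, 0.7, -1.9]
grip_width: 0.781
```

```bash
python3 - <<'E'
from h import *
to(652.3,-34.7,60.6,0.25)
E
```

```text
t23.1 [652.6 -33.8  85.9] w 0.781 F [ 0.3  0.7 -1.9] off [-0.9 -0.3 25.3] ang [ 0.06  0.01 -0.03]
```

Emit:
{"fn": "move_arm", "kwargs": {
  "motion": [
    {"offset": [-0.001,0,0.01],"angular": [0,0,0],"jaw": 0.06},
    {"offset": [-0.001,0,0.02],"angular": [0,0,0],"jaw": 0.06},
    {"offset": [-0.001,0,0.0255],"angular": [0,0,0],"jaw": 0.06},
    {"offset": [-0.001,0,0.0255],"angular": [0,0,0],"jaw": 0.06},
    {"offset": [-0.001,0,0.0255],"angular": [0,0,0],"jaw": 0.06}
  ]
}}

```text
time_s: 23.72
eef_pos: [652.3, -34.7, 59.6]
ee_rot: [-0.0, 0.706, 0.708, -0.0]
force: [0.3, -0.8, -0.5]
grip_width: 0.783
```

Emit:
{"fn": "move_arm", "kwargs": {
  "motion": [
    {"offset": [0,0,0],"angular": [0,0,0],"jaw": 0.085},
    {"offset": [0,0,0],"angular": [0,0,0],"jaw": 0.085},
    {"offset": [0,0,0],"angular": [0,0,0],"jaw": 0.085},
    {"offset": [0,0,-0.05],"angular": [0,0,0],"jaw": 0.085},
    {"offset": [0,0,-0.1],"angular": [0,0,0],"jaw": 0.085}
  ]
}}

```text
time_s: 24.35
eef_pos: [652.1, -34.7, 160.9]
ee_rot: [-0.0, 0.706, 0.708, -0.0]
force: [-0.6, -1.1, -0.3]
grip_width: 0.996
```

Emit:
{"fn": "move_arm", "kwargs": {
  "motion": [
    {"offset": [0.03,-0.05,-0.02],"angular": [0,0,-4],"jaw": 0.085},
    {"offset": [0.07,-0.09,-0.03],"angular": [0,0,-8],"jaw": 0.085},
    {"offset": [0.12,-0.13,-0.03],"angular": [0,0,-11.5],"jaw": 0.085},
    {"offset": [0.17,-0.16,-0.03],"angular": [0,0,-11.5],"jaw": 0.085},
    {"offset": [0.22,-0.19,-0.03],"angular": [0,0,-11.5],"jaw": 0.085}
  ]
}}

```text
time_s: 24.98
eef_pos: [460.2, 185.9, 190.2]
ee_rot: [0.0, 0.631, 0.776, 0.0]
force: [0.2, 0.4, -0.7]
grip_width: 0.994
```

Emit:
{"fn": "move_arm", "kwargs": {
  "motion": [
    {"offset": [0.03,-0.01,0],"angular": [0,0,0],"jaw": 0.085},
    {"offset": [0.06,-0.03,0],"angular": [0,0,0],"jaw": 0.085}
  ]
}}

```text
time_s: 25.22
eef_pos: [419.2, 238.3, 190.0]
ee_rot: [0.0, 0.631, 0.776, 0.0]
force: [-0.4, 1.0, 0.4]
grip_width: 0.996
```

```bash
python3 - <<'E'
from h import *
d=cap('top'); np.savez('top4.npz',**{k:d[k] for k in('img','R','t','K')})
print(srect(d,651,-35,68),srect(d,427,10,14)); to(428,10.5,100,11.5); save(d,'p4',(150,120,400,310),3)
E
```

```text
((651.9727783203125, -33.61476135253906), (69.9682388305664, 97.88478088378906), 0.35948100686073303) ((426.6783142089844, 10.14016342163086), (68.67366027832031, 100.81639862060547), 10.960128784179688)
t25.3 [416.4 240.3 189.9] w 0.992 F [-0.8  2.2 -0.7] off [-227.4  -35.8   89.7] ang [-0.06 -0.07  0.36]
```

View pics/p4.png

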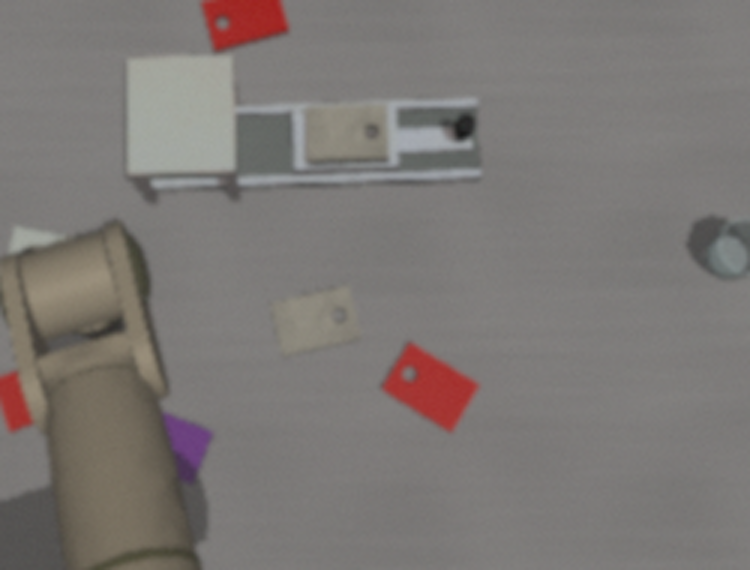

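Two slabs are stacked at (652.0,-33.6), square with the carrier. The third is at (426.7,10.1), yaw 11°.

Emit:
{"fn": "move_arm", "kwargs": {
  "motion": [
    {"offset": [-0.05,-0.008,0],"angular": [0,0,0.7],"jaw": 0.085},
    {"offset": [-0.1,-0.016,0],"angular": [0,0,0.7],"jaw": 0.085},
    {"offset": [-0.15,-0.024,0],"angular": [0,0,0.7],"jaw": 0.085},
    {"offset": [-0.2,-0.032,0],"angular": [0,0,0.7],"jaw": 0.085},
    {"offset": [-0.2275,-0.036,0.03],"angular": [0,0,0.7],"jaw": 0.085}
  ]
}}

```text
time_s: 25.9
eef_pos: [432.0, 4.7, 161.0]
ee_rot: [0.002, 0.637, 0.771, 0.001]
force: [0.6, -0.2, -0.8]
grip_width: 1.0
```

Emit:
{"fn": "move_arm", "kwargs": {
  "motion": [
    {"offset": [0,0,0.05],"angular": [0,0,0],"jaw": 0.085},
    {"offset": [0,0,0.1],"angular": [0,0,0],"jaw": 0.085},
    {"offset": [0,0,0.125],"angular": [0,0,0],"jaw": 0.085},
    {"offset": [0,0,0.135],"angular": [0,0,0],"jaw": 0.085},
    {"offset": [0,0,0.135],"angular": [0,0,0],"jaw": 0.085}
  ]
}}

```text
time_s: 26.52
eef_pos: [431.0, 7.0, 25.1]
ee_rot: [0.0, 0.636, 0.772, 0.0]
force: [-0.3, 0.0, 0.0]
grip_width: 0.998
```

```bash
python3 - <<'E'
from h import *
to(427,10.1,5.2,11)
E
```

```text
t26.5 [431.    7.   25.1] w 0.998 F [-0.3  0.   0. ] off [ 3.8 -3.4 19.9] ang [0.01 0.   0.03]
```

Emit:
{"fn": "move_arm", "kwargs": {
  "motion": [
    {"offset": [0.004,-0.0035,0],"angular": [0,0,0],"jaw": 0.085},
    {"offset": [0.004,-0.0035,0.008],"angular": [0,0,0],"jaw": 0.085},
    {"offset": [0.004,-0.0035,0.016],"angular": [0,0,0],"jaw": 0.085},
    {"offset": [0.004,-0.0035,0.02],"angular": [0,0,0],"jaw": 0.085},
    {"offset": [0.004,-0.0035,0.02],"angular": [0,0,0],"jaw": 0.085}
  ]
}}

```text
time_s: 27.15
eef_pos: [426.5, 10.4, 4.5]
ee_rot: [-0.0, 0.636, 0.772, -0.0]
force: [0.2, 0.3, -0.7]
grip_width: 0.999
```

Emit:
{"fn": "move_arm", "kwargs": {
  "motion": [
    {"offset": [0,0,0],"angular": [0,0,0],"jaw": 0.06},
    {"offset": [0,0,0],"angular": [0,0,0],"jaw": 0.06},
    {"offset": [0,0,0],"angular": [0,0,0],"jaw": 0.06},
    {"offset": [0,0,0],"angular": [0,0,0],"jaw": 0.06},
    {"offset": [0,0,0],"angular": [0,0,0],"jaw": 0.06}
  ]
}}

```text
time_s: 27.78
eef_pos: [426.8, 10.3, 5.1]
ee_rot: [0.0, 0.636, 0.772, 0.0]
force: [-1.6, 0.5, 6.1]
grip_width: 0.787
```

Emit:
{"fn": "move_arm", "kwargs": {
  "motion": [
    {"offset": [0,0,-0.02],"angular": [0,0,0],"jaw": 0.06},
    {"offset": [0,0,-0.05],"angular": [0,0,0],"jaw": 0.06},
    {"offset": [0,0,-0.09],"angular": [0,0,0],"jaw": 0.06},
    {"offset": [0,0,-0.13],"angular": [0,0,0],"jaw": 0.06},
    {"offset": [0,0,-0.13],"angular": [0,0,0],"jaw": 0.06}
  ]
}}

```text
time_s: 28.4
eef_pos: [427.8, 10.1, 136.9]
ee_rot: [0.002, 0.636, 0.772, 0.001]
force: [0.1, 0.2, -3.0]
grip_width: 0.78
```

```bash
python3 - <<'E'
from h import *
to(652.1,-35,134,0.25)
E
```

```text
t28.4 [427.8  10.1 136.9] w 0.78 F [ 0.1  0.2 -3. ] off [-87.2 211.5   4.1] ang [ 0.29  0.1  10.78]
```

Emit:
{"fn": "move_arm", "kwargs": {
  "motion": [
    {"offset": [-0.02,0.05,0],"angular": [0,0,3],"jaw": 0.06},
    {"offset": [-0.04,0.1,0],"angular": [0,0,6],"jaw": 0.06},
    {"offset": [-0.065,0.15,0],"angular": [0,0,9],"jaw": 0.06},
    {"offset": [-0.083,0.195,0],"angular": [0,0,10.75],"jaw": 0.06},
    {"offset": [-0.0875,0.2125,0],"angular": [0,0,10.75],"jaw": 0.06}
  ]
}}

```text
time_s: 29.02
eef_pos: [653.1, -35.4, 131.9]
ee_rot: [-0.001, 0.706, 0.708, -0.001]
force: [-0.2, -0.0, -1.8]
grip_width: 0.782
```

Emit:
{"fn": "move_arm", "kwargs": {
  "motion": [
    {"offset": [0,0,0.01],"angular": [0,0,0],"jaw": 0.06},
    {"offset": [0,0,0.025],"angular": [0,0,0],"jaw": 0.06},
    {"offset": [0,0,0.035],"angular": [0,0,0],"jaw": 0.06},
    {"offset": [0,0,0.035],"angular": [0,0,0],"jaw": 0.06},
    {"offset": [0,0,0.035],"angular": [0,0,0],"jaw": 0.06}
  ]
}}

```text
time_s: 29.65
eef_pos: [652.0, -34.9, 100.3]
ee_rot: [0.0, 0.705, 0.709, 0.0]
force: [-1.1, -1.2, -0.8]
grip_width: 0.784
```

```bash
python3 - <<'E'
from h import *
to(652.2,-34.7,73.8,0.25)
E
```

```text
t29.6 [652.  -34.9 100.3] w 0.784 F [-1.1 -1.2 -0.8] off [ 0.2  0.2 26.5] ang [0.04 0.01 0.03]
```

Emit:
{"fn": "move_arm", "kwargs": {
  "motion": [
    {"offset": [0,0,0.01],"angular": [0,0,0],"jaw": 0.06},
    {"offset": [0,0,0.02],"angular": [0,0,0],"jaw": 0.06},
    {"offset": [0,0,0.0265],"angular": [0,0,0],"jaw": 0.06},
    {"offset": [0,0,0.0265],"angular": [0,0,0],"jaw": 0.06},
    {"offset": [0,0,0.0265],"angular": [0,0,0],"jaw": 0.06}
  ]
}}

```text
time_s: 30.28
eef_pos: [652.0, -34.8, 73.2]
ee_rot: [-0.0, 0.705, 0.709, 0.0]
force: [0.6, 0.9, 0.4]
grip_width: 0.785
```

Emit:
{"fn": "move_arm", "kwargs": {
  "motion": [
    {"offset": [0,0,0],"angular": [0,0,0],"jaw": 0.085},
    {"offset": [0,0,0],"angular": [0,0,0],"jaw": 0.085},
    {"offset": [0,0,0],"angular": [0,0,0],"jaw": 0.085},
    {"offset": [0,0,-0.05],"angular": [0,0,0],"jaw": 0.085},
    {"offset": [0,0,-0.1],"angular": [0,0,0],"jaw": 0.085}
  ]
}}

```text
time_s: 30.9
eef_pos: [651.7, -34.8, 174.4]
ee_rot: [-0.0, 0.705, 0.709, -0.0]
force: [0.8, 0.6, 0.6]
grip_width: 0.995
```

Emit:
{"fn": "move_arm", "kwargs": {
  "motion": [
    {"offset": [0,-0.05,-0.02],"angular": [0,0,0],"jaw": 0.085},
    {"offset": [0,-0.1,-0.04],"angular": [0,0,0],"jaw": 0.085},
    {"offset": [0,-0.15,-0.06],"angular": [0,0,0],"jaw": 0.085},
    {"offset": [0,-0.2,-0.08],"angular": [0,0,0],"jaw": 0.085},
    {"offset": [0,-0.23,-0.08],"angular": [0,0,0],"jaw": 0.06}
  ]
}}

```text
time_s: 31.52
eef_pos: [420.6, -35.9, 254.8]
ee_rot: [0.002, 0.705, 0.709, 0.001]
force: [0.4, 0.3, -0.5]
grip_width: 0.81
```

```bash
python3 - <<'E'
from h import *
d=cap('top'); e=cap('side')
np.savez('top5.npz',**{k:d[k] for k in('img','R','t','K')}); np.savez('side5.npz',**{k:e[k] for k in('img','R','t','K')})
print(srect(d,651,-35,82)); to(500,300,250,0); q=proj(d,(640,-64,82)); print('tophole',[hole(d,*proj(d,(651.6,-64.6,82)),82,r) for r in(3,4)])
a=cv2.resize(d['img'][130:270,120:320],None,fx=4,fy=4,interpolation=2)
cv2.imwrite('pics/p5.png',cv2.cvtColor(a,cv2.COLOR_RGB2BGR))
p=proj(e,(480,330,140)).astype(int);print(p)
b=cv2.resize(e['img'][150:330,140:370],None,fx=3,fy=3,interpolation=2); cv2.imwrite('pics/p6.png',cv2.cvtColor(b,cv2.COLOR_RGB2BGR))
E
```

```text
((651.7439575195312, -32.728599548339844), (73.04498291015625, 100.10298156738281), 0.2838970720767975)
t31.6 [420.2 -35.8 254. ] w 0.705 F [ 1.3 -0.3 -0.3] off [335.4  81.3   3.9] ang [0.06 0.03 0.24]
tophole [((np.float64(273.95), np.float64(162.05)), array([653.2, -66. ])), ((np.float64(273.9), np.float64(162.13)), array([652.9, -65.8]))]
[218 257]
```

View pics/p6.png

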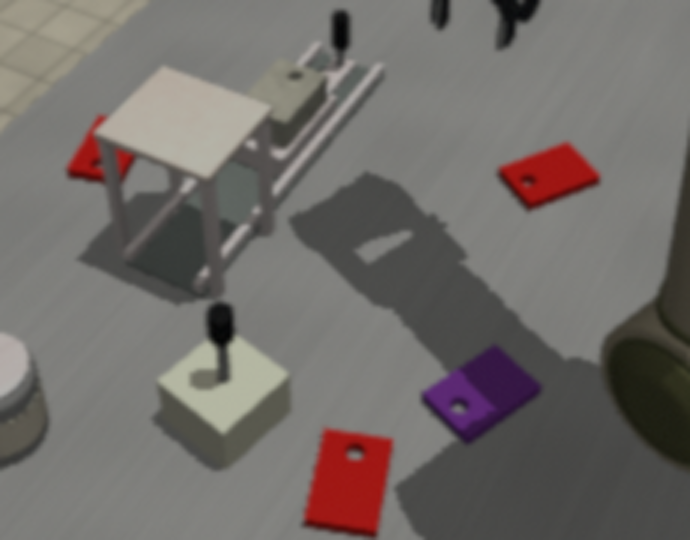

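The three slabs are stacked neatly with the hole at (295,75). The rod stands in the stand, its head at (220,322) in this crop. Next I'll locate the rod from both views.

```bash
cat >>h.py <<'E'
def dark(d,u,v,r,thr=110):
    u=int(u);v=int(v); p=d['img'][v-r:v+r+1,u-r:u+r+1].astype(float).sum(2); m=(p<thr).astype(np.uint8)
    n,l,s,c=cv2.connectedComponentsWithStats(m); 
    k=1+np.argmax(s[1:,4]); return c[k]+[u-r,v-r],s[k]
def tri(d,p,e,q):
    A=[];b=[]
    for k,w in((d,p),(e,q)):
        c=-k['R'].T@k['t']; r=k['R'].T@np.linalg.solve(k['K'],[w[0],w[1],1]); r/=np.linalg.norm(r); P=np.eye(3)-np.outer(r,r); A.append(P);b.append(P@c)
    x=np.linalg.lstsq(np.vstack(A),np.r_[b[0],b[1]],rcond=None)[0]; return x
E
python3 - <<'E'
from h import *
d=dict(np.load('top5.npz'));e=dict(np.load('side5.npz'))
cs,s1=dark(e,213,257,16,150); print('side',cs,s1)
im=d['img'].astype(int); g=im.sum(2); m=np.zeros(g.shape,np.uint8); m[190:230,140:190]=(g>460)[190:230,140:190]
k=max(cv2.findContours(m,0,1)[0],key=cv2.contourArea); k=cv2.convexHull(k); print('stand',cv2.minAreaRect(np.array([ray(d,*p,60)[:2] for p in k[:,0]],np.float32)))
for thr in(150,200): 
  ct,s2=dark(d,161,207,10,thr); print('top',ct,s2, ray(d,*ct,157),'tri',tri(d,ct,e,cs))
print('side ray139',ray(e,*cs,139))
E
```

```text
side [213.09574468 257.76595745] [12 10  9 15 94]
stand ((493.6047668457031, 339.8438415527344), (85.1750717163086, 83.89026641845703), 77.75018310546875)Traceback (most recent call last):
  File "<stdin>", line 7, in <module>
  File "h.py", line 47, in dark
    k=1+np.argmax(s[1:,4]); return c[k]+[u-r,v-r],s[k]
        ~~~~~~~~~^^^^^^^^^
    return _wrapfunc(a, 'argmax', axis=axis, out=out, **kwds)
    return bound(*args, **kwds)
ValueError: attempt to get argmax of an empty sequence
```

```bash
python3 - <<'E'
from h import *
d=dict(np.load('top5.npz'));e=dict(np.load('side5.npz'))
cs,s1=dark(e,213,257,16,150); r=ray(e,*cs,139); print('side ray139',r,'-> top px',proj(d,r))
q=proj(d,(494,340,150)); g=d['img'].astype(int).sum(2); q=q.round().astype(int); print(q); print(g[q[1]-8:q[1]+9,q[0]-9:q[0]+10])
E
```

```text
side ray139 [492.12036742 338.66533403 139.        ] -> top px [159.88445412 206.1370367 ]
[159 205]
[[375 376 377 398 438 481 489 488 481 481 483 475 458 448 449 441 428 416
  402]
 [372 376 375 400 447 482 491 494 492 496 494 492 488 486 488 483 470 458
  447]
 [371 374 383 411 459 488 494 492 497 494 497 493 492 489 489 494 489 488
  487]
 [374 375 391 426 469 490 491 495 495 489 488 483 486 493 498 497 493 493
  492]
 [379 380 394 436 481 489 492 484 479 469 452 443 460 484 493 493 493 494
  494]
 [374 374 394 445 483 489 479 442 411 381 354 350 396 449 482 493 497 494
  498]
 [377 381 409 453 483 482 436 356 280 243 237 255 317 389 453 487 496 492
  495]
 [378 382 420 460 482 454 366 258 199 181 179 195 230 297 390 459 486 497
  493]
 [380 391 435 472 476 420 313 217 178 179 178 180 187 229 321 427 481 495
  497]
 [384 396 444 478 476 408 297 206 172 176 182 174 176 188 278 406 478 497
  494]
 [382 407 453 488 485 431 339 234 186 182 179 172 174 173 253 387 468 492
  496]
 [381 417 459 491 490 474 401 307 231 193 181 170 160 170 229 349 446 486
  495]
 [387 428 474 489 498 484 456 402 328 248 208 198 185 184 218 308 423 481
  496]
 [388 438 478 496 496 492 487 469 424 358 322 296 280 268 273 334 429 480
  496]
 [406 450 484 493 496 501 495 494 472 450 432 412 406 386 388 417 461 488
  497]
 [417 458 483 495 497 496 492 495 492 485 482 477 476 470 475 478 491 491
  493]
 [426 468 489 489 497 497 496 493 496 494 490 496 492 494 491 490 494 489
  491]]
```

The rod's head is at about (493,339) by both the side ray and the stand. I'll go there.

Emit:
{"fn": "move_arm", "kwargs": {
  "motion": [
    {"offset": [0.055,0.01,0],"angular": [0,0,0],"jaw": 0.06},
    {"offset": [0.11,0.02,0],"angular": [0,0,0],"jaw": 0.06},
    {"offset": [0.165,0.03,0],"angular": [0,0,0],"jaw": 0.06},
    {"offset": [0.22,0.04,0],"angular": [0,0,0],"jaw": 0.06},
    {"offset": [0.275,0.05,0],"angular": [0,0,0],"jaw": 0.06}
  ]
}}

```text
time_s: 32.25
eef_pos: [471.2, 241.5, 253.1]
ee_rot: [0.0, 0.705, 0.709, 0.0]
force: [-0.3, -0.2, -0.8]
grip_width: 0.702
```

Emit:
{"fn": "move_arm", "kwargs": {
  "motion": [
    {"offset": [0.05,0.01,0],"angular": [0,0,0],"jaw": 0.06},
    {"offset": [0.1,0.023,0],"angular": [0,0,0],"jaw": 0.06},
    {"offset": [0.1,0.023,0.02],"angular": [0,0,0],"jaw": 0.06},
    {"offset": [0.1,0.023,0.04],"angular": [0,0,0],"jaw": 0.06},
    {"offset": [0.1,0.023,0.04],"angular": [0,0,0],"jaw": 0.06}
  ]
}}

```text
time_s: 32.88
eef_pos: [492.9, 339.5, 211.6]
ee_rot: [-0.001, 0.705, 0.709, -0.001]
force: [-2.2, 0.1, -0.0]
grip_width: 0.703
```

```bash
python3 - <<'E'
from h import *
to(493.8,339,133,0.25); e=cap('side'); cs,s1=dark(e,213,257,16,150); print(cs,s1)
E
```

```text
t32.9 [492.9 339.5 211.6] w 0.703 F [-2.2  0.1 -0. ] off [-0.4  1.2 78.6] ang [-0.17  0.07  0.04]
[213.05154639 257.74226804] [12 10  9 15 97]
```

Emit:
{"fn": "move_arm", "kwargs": {
  "motion": [
    {"offset": [0,0.001,0.03],"angular": [0,0,0],"jaw": 0.06},
    {"offset": [0,0.001,0.055],"angular": [0,0,0],"jaw": 0.06},
    {"offset": [0,0.001,0.072],"angular": [0,0,0],"jaw": 0.06},
    {"offset": [0,0.001,0.078],"angular": [0,0,0],"jaw": 0.06},
    {"offset": [0,0.001,0.078],"angular": [0,0,0],"jaw": 0.06}
  ]
}}

```text
time_s: 33.55
eef_pos: [494.4, 339.5, 135.8]
ee_rot: [0.0, 0.705, 0.709, 0.0]
force: [0.1, 0.2, -0.6]
grip_width: 0.7
```

Emit:
{"fn": "move_arm", "kwargs": {
  "motion": [
    {"offset": [0,0,0],"angular": [0,0,0],"jaw": 0.02},
    {"offset": [0,0,0],"angular": [0,0,0],"jaw": 0.02},
    {"offset": [0,0,0],"angular": [0,0,0],"jaw": 0.02},
    {"offset": [0,0,0],"angular": [0,0,0],"jaw": 0.02},
    {"offset": [0,0,0],"angular": [0,0,0],"jaw": 0.02}
  ],
  "squeeze": 60
}}

```text
time_s: 34.17
eef_pos: [494.3, 339.6, 136.1]
ee_rot: [0.0, 0.705, 0.709, 0.001]
force: [-0.3, -0.9, 5.6]
grip_width: 0.292
```

```bash
python3 - <<'E'
from h import *
to(493.8,339,133,0.25)
E
```

```text
t34.2 [494.3 339.6 136.1] w 0.292 F [-0.3 -0.9  5.6] off [-0.6 -0.5  3.1] ang [ 0.05 -0.03  0.03]
```

Emit:
{"fn": "move_arm", "kwargs": {
  "motion": [
    {"offset": [0,0,-0.015],"angular": [0,0,0],"jaw": 0.02},
    {"offset": [0,0,-0.035],"angular": [0,0,0],"jaw": 0.02},
    {"offset": [0,0,-0.06],"angular": [0,0,0],"jaw": 0.02},
    {"offset": [0,0,-0.09],"angular": [0,0,0],"jaw": 0.02},
    {"offset": [0,0,-0.11],"angular": [0,0,0],"jaw": 0.02}
  ]
}}

```text
time_s: 34.8
eef_pos: [494.3, 339.4, 247.5]
ee_rot: [0.0, 0.705, 0.709, 0.001]
force: [0.1, 0.1, -1.6]
grip_width: 0.285
```

Emit:
{"fn": "move_arm", "kwargs": {
  "motion": [
    {"offset": [-0.04,0,0],"angular": [0,0,0],"jaw": 0.02},
    {"offset": [-0.085,0,0],"angular": [0,0,0],"jaw": 0.02},
    {"offset": [-0.13,0,0],"angular": [0,0,0],"jaw": 0.02},
    {"offset": [-0.175,0,0],"angular": [0,0,0],"jaw": 0.02},
    {"offset": [-0.22,0,0],"angular": [0,0,0],"jaw": 0.02}
  ]
}}

```text
time_s: 35.42
eef_pos: [495.0, 117.9, 246.0]
ee_rot: [0.0, 0.705, 0.709, 0.0]
force: [0.2, -0.6, -1.5]
grip_width: 0.284
```

Emit:
{"fn": "move_arm", "kwargs": {
  "motion": [
    {"offset": [-0.04,0.02,0],"angular": [0,0,0],"jaw": 0.02},
    {"offset": [-0.085,0.04,0],"angular": [0,0,0],"jaw": 0.02},
    {"offset": [-0.13,0.07,0],"angular": [0,0,0],"jaw": 0.02},
    {"offset": [-0.165,0.11,0],"angular": [0,0,0],"jaw": 0.02},
    {"offset": [-0.184,0.145,0],"angular": [0,0,0],"jaw": 0.02}
  ]
}}

```text
time_s: 36.05
eef_pos: [642.1, -66.0, 245.8]
ee_rot: [0.0, 0.706, 0.708, -0.0]
force: [0.5, 0.1, -1.1]
grip_width: 0.292
```

Emit:
{"fn": "move_arm", "kwargs": {
  "motion": [
    {"offset": [0,0.01,0],"angular": [0,0,0],"jaw": 0.02},
    {"offset": [0,0.013,0],"angular": [0,0,0],"jaw": 0.02},
    {"offset": [0,0.013,0],"angular": [0,0,0],"jaw": 0.02}
  ]
}}

```text
time_s: 36.42
eef_pos: [653.8, -63.6, 245.7]
ee_rot: [0.0, 0.705, 0.709, -0.0]
force: [0.2, -0.5, -1.1]
grip_width: 0.286
```

```bash
python3 - <<'E'
from h import *
to(652.3,-64.8,215,0.25); d=cap('top'); e=cap('side')
np.savez('side6.npz',**{k:e[k] for k in('img','R','t','K')})
p=proj(e,(652,-64,110)).astype(int); print(p); save(e,'p7',(p[0]-45,p[1]-40,p[0]+45,p[1]+40),8)
f=lambda P:((proj(e,P)-p+[45,40])*8).round()
s=st()[0]['eef_pos']; print('foot exp',f(s-[.8,0,126]),'rod bottom of head',f(s-[.8,0,20]),'hole',f((651.6,-64.6,82)))
E
```

```text
t36.4 [653.8 -63.6 245.7] w 0.286 F [ 0.2 -0.5 -1.1] off [-1.2 -1.5 30.7] ang [0.   0.01 0.05]
[237 168]
foot exp [364. 307.] rod bottom of head [359. 109.] hole [370. 373.]
```

View pics/p7.png

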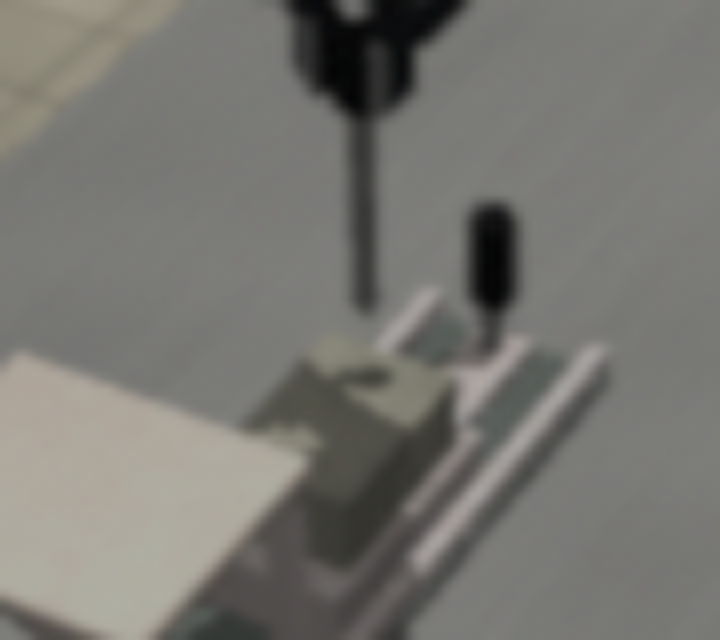

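The rod hangs straight, its foot at (366,306) nearly over the hole at (366,376). I'll descend in stages and watch the force.

Emit:
{"fn": "move_arm", "kwargs": {
  "motion": [
    {"offset": [-0.001,-0.001,0.01],"angular": [0,0,0],"jaw": 0.02},
    {"offset": [-0.001,-0.001,0.025],"angular": [0,0,0],"jaw": 0.02},
    {"offset": [-0.001,-0.001,0.035],"angular": [0,0,0],"jaw": 0.02},
    {"offset": [-0.001,-0.001,0.045],"angular": [0,0,0],"jaw": 0.02},
    {"offset": [-0.001,-0.001,0.05],"angular": [0,0,0],"jaw": 0.02}
  ]
}}

```text
time_s: 37.15
eef_pos: [653.0, -64.8, 194.4]
ee_rot: [-0.0, 0.705, 0.709, -0.0]
force: [-0.5, -0.3, -1.2]
grip_width: 0.287
```

```bash
python3 - <<'E'
from h import *
to(652.6,-64.6,170,0.25)
E
```

```text
t37.1 [653.  -64.8 194.4] w 0.287 F [-0.5 -0.3 -1.2] off [ 0.2 -0.3 24.4] ang [-0.04 -0.01  0.03]
```

Emit:
{"fn": "move_arm", "kwargs": {
  "motion": [
    {"offset": [0,0,0.008],"angular": [0,0,0],"jaw": 0.02},
    {"offset": [0,0,0.016],"angular": [0,0,0],"jaw": 0.02},
    {"offset": [0,0,0.022],"angular": [0,0,0],"jaw": 0.02},
    {"offset": [0,0,0.026],"angular": [0,0,0],"jaw": 0.02},
    {"offset": [0,0,0.026],"angular": [0,0,0],"jaw": 0.02}
  ]
}}

```text
time_s: 37.78
eef_pos: [653.0, -64.8, 169.1]
ee_rot: [-0.0, 0.705, 0.709, -0.0]
force: [-0.5, -0.6, -0.4]
grip_width: 0.285
```

Emit:
{"fn": "move_arm", "kwargs": {
  "motion": [
    {"offset": [0,0,0.002],"angular": [0,0,0],"jaw": 0.02},
    {"offset": [0,0,0.004],"angular": [0,0,0],"jaw": 0.02},
    {"offset": [0,0,0.006],"angular": [0,0,0],"jaw": 0.02},
    {"offset": [0,0,0.008],"angular": [0,0,0],"jaw": 0.02}
  ]
}}

```text
time_s: 38.28
eef_pos: [653.0, -64.7, 161.3]
ee_rot: [-0.0, 0.705, 0.709, 0.0]
force: [-0.9, 0.8, 1.2]
grip_width: 0.285
```

It is entering the socket freely. I'll go on to the bottom.

Emit:
{"fn": "move_arm", "kwargs": {
  "motion": [
    {"offset": [0,0,0.004],"angular": [0,0,0],"jaw": 0.02},
    {"offset": [0,0,0.008],"angular": [0,0,0],"jaw": 0.02},
    {"offset": [0,0,0.012],"angular": [0,0,0],"jaw": 0.02},
    {"offset": [0,0,0.016],"angular": [0,0,0],"jaw": 0.02},
    {"offset": [0,0,0.019],"angular": [0,0,0],"jaw": 0.02}
  ]
}}

```text
time_s: 38.9
eef_pos: [652.9, -64.7, 141.9]
ee_rot: [-0.0, 0.705, 0.709, -0.0]
force: [-3.1, 2.8, 0.1]
grip_width: 0.287
```

Emit:
{"fn": "move_arm", "kwargs": {
  "motion": [
    {"offset": [0,0,0.001],"angular": [0,0,0],"jaw": 0.02},
    {"offset": [0,0,0.002],"angular": [0,0,0],"jaw": 0.02},
    {"offset": [0,0,0.003],"angular": [0,0,0],"jaw": 0.02}
  ]
}}

```text
time_s: 39.28
eef_pos: [653.2, -64.9, 140.1]
ee_rot: [0.0, 0.705, 0.709, 0.0]
force: [-4.0, 3.3, 8.2]
grip_width: 0.287
```

The rod is home at TCP z 140, with 8 N on the bottom. I'll release, lift and check.

Emit:
{"fn": "move_arm", "kwargs": {
  "motion": [
    {"offset": [0,0,0],"angular": [0,0,0],"jaw": 0.06},
    {"offset": [0,0,0],"angular": [0,0,0],"jaw": 0.06},
    {"offset": [0,0,0],"angular": [0,0,0],"jaw": 0.06},
    {"offset": [0,0,-0.04],"angular": [0,0,0],"jaw": 0.06},
    {"offset": [0,0,-0.09],"angular": [0,0,0],"jaw": 0.06}
  ]
}}

```text
time_s: 39.9
eef_pos: [652.7, -64.9, 229.5]
ee_rot: [-0.001, 0.705, 0.709, -0.001]
force: [1.3, 0.1, 0.2]
grip_width: 0.702
```

Emit:
{"fn": "move_arm", "kwargs": {
  "motion": [
    {"offset": [-0.05,0,0],"angular": [0,0,0],"jaw": 0.06},
    {"offset": [-0.1,0,0],"angular": [0,0,0],"jaw": 0.06},
    {"offset": [-0.113,0,0],"angular": [0,0,0],"jaw": 0.06},
    {"offset": [-0.113,0,0],"angular": [0,0,0],"jaw": 0.06}
  ]
}}

```text
time_s: 40.4
eef_pos: [653.6, -178.2, 229.0]
ee_rot: [-0.0, 0.706, 0.708, 0.0]
force: [0.1, 0.7, -0.5]
grip_width: 0.704
```

```bash
python3 - <<'E'
from h import *
to(652.4,-177.5,73,0.25); e=cap('side')
p=proj(e,(652,-64,110)).astype(int)
f=lambda P:((proj(e,P)-p+[45,40])*8).round()
print('head mid home',f((652,-64.6,143)),'top',f((652,-64.6,161)),'head bottom',f((652,-64.6,125)))
c,s=dark(e,*proj(e,(652,-64.6,143)),10,150); print('head',((c-p+[45,40])*8).round(), ((s[:2]+proj(e,(652,-64.6,143)).astype(int)-10-p+[45,40])*8).round(),s)
c2,s2=dark(e,*proj(e,(652,-180,75)),9,150); print('handle',c2,s2,ray(e,*c2,75))
E
```

```text
t40.4 [ 653.6 -178.2  229. ] w 0.704 F [ 0.1  0.7 -0.5] off [  0.7  -1.2 156. ] ang [-0.01 -0.01 -0.03]
head mid home [366. 265.] top [365. 232.] head bottom [367. 297.]
head [378. 270.] [360 232] [10  6  6 11 57]
handle [253.03333333 159.91666667] [ 7  4  5 13 60] [ 651.71922174 -174.96961959   75.        ]
```

The head spans the expected home height, 232 to 320 against an expected 232 to 297. I'll grip the handle.

Emit:
{"fn": "move_arm", "kwargs": {
  "motion": [
    {"offset": [0.002,-0.001,0.05],"angular": [0,0,0],"jaw": 0.06},
    {"offset": [0.002,-0.001,0.1],"angular": [0,0,0],"jaw": 0.06},
    {"offset": [0.002,-0.001,0.14],"angular": [0,0,0],"jaw": 0.06},
    {"offset": [0.002,-0.001,0.156],"angular": [0,0,0],"jaw": 0.06},
    {"offset": [0.002,-0.001,0.156],"angular": [0,0,0],"jaw": 0.06}
  ]
}}

```text
time_s: 41.08
eef_pos: [652.8, -175.0, 73.5]
ee_rot: [-0.0, 0.705, 0.709, -0.0]
force: [-0.2, 0.6, 1.1]
grip_width: 0.703
```

Emit:
{"fn": "move_arm", "kwargs": {
  "motion": [
    {"offset": [0,0,0],"angular": [0,0,0],"jaw": 0.02},
    {"offset": [0,0,0],"angular": [0,0,0],"jaw": 0.02},
    {"offset": [0,0,0],"angular": [0,0,0],"jaw": 0.02},
    {"offset": [0,0,0],"angular": [0,0,0],"jaw": 0.02},
    {"offset": [0,0,0],"angular": [0,0,0],"jaw": 0.02}
  ],
  "squeeze": 40
}}

```text
time_s: 41.7
eef_pos: [652.3, -176.0, 75.1]
ee_rot: [0.0, 0.705, 0.709, -0.0]
force: [-7.6, 1.3, 7.8]
grip_width: 0.27
```

```bash
python3 - <<'E'
from h import *
to(652.4,-176,73,0.25); e=cap('side'); save(e,'p8',(150,90,330,230),4)
E
```

```text
t41.7 [ 652.3 -176.    75.1] w 0.27 F [-7.6  1.3  7.8] off [0.  0.1 2.1] ang [-0.02  0.04  0.03]
```

View pics/p8.png

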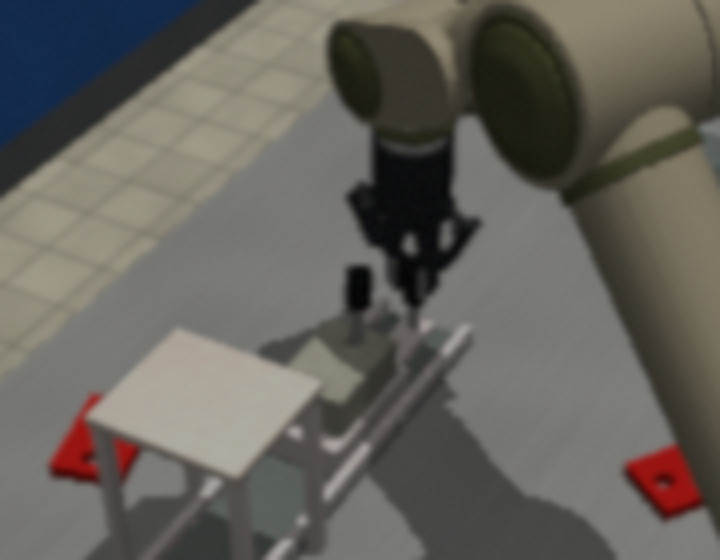

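The rod stands upright through the stack, its head at (358,290), and the handle is gripped. I'll slide the carrier in smoothly.

Emit:
{"fn": "move_arm", "kwargs": {
  "motion": [
    {"offset": [0.003,0,0],"angular": [0,0,0],"jaw": 0.02},
    {"offset": [0.01,0,0],"angular": [0,0,0],"jaw": 0.02},
    {"offset": [0.02,0,0],"angular": [0,0,0],"jaw": 0.02},
    {"offset": [0.03,0,0],"angular": [0,0,0],"jaw": 0.02},
    {"offset": [0.04,0,0],"angular": [0,0,0],"jaw": 0.02}
  ]
}}

```text
time_s: 42.38
eef_pos: [652.1, -136.8, 75.1]
ee_rot: [0.001, 0.706, 0.709, -0.001]
force: [-7.8, -3.2, 8.2]
grip_width: 0.268
```

Emit:
{"fn": "move_arm", "kwargs": {
  "motion": [
    {"offset": [0.01,0,0],"angular": [0,0,0],"jaw": 0.02},
    {"offset": [0.02,0,0],"angular": [0,0,0],"jaw": 0.02},
    {"offset": [0.03,0,0],"angular": [0,0,0],"jaw": 0.02},
    {"offset": [0.04,0,0],"angular": [0,0,0],"jaw": 0.02},
    {"offset": [0.05,0,0],"angular": [0,0,0],"jaw": 0.02}
  ]
}}

```text
time_s: 43.0
eef_pos: [651.8, -86.6, 75.1]
ee_rot: [0.0, 0.705, 0.709, -0.001]
force: [-9.0, -3.6, 7.9]
grip_width: 0.269
```

Emit:
{"fn": "move_arm", "kwargs": {
  "motion": [
    {"offset": [0.01,0,0],"angular": [0,0,0],"jaw": 0.02},
    {"offset": [0.02,0,0],"angular": [0,0,0],"jaw": 0.02},
    {"offset": [0.03,0,0],"angular": [0,0,0],"jaw": 0.02},
    {"offset": [0.04,0,0],"angular": [0,0,0],"jaw": 0.02},
    {"offset": [0.05,0,0],"angular": [0,0,0],"jaw": 0.02}
  ]
}}

```text
time_s: 43.62
eef_pos: [651.5, -36.5, 75.1]
ee_rot: [0.0, 0.705, 0.709, -0.001]
force: [-8.5, -3.5, 8.6]
grip_width: 0.273
```

Emit:
{"fn": "move_arm", "kwargs": {
  "motion": [
    {"offset": [0.01,0,0],"angular": [0,0,0],"jaw": 0.02},
    {"offset": [0.019,0,0],"angular": [0,0,0],"jaw": 0.02},
    {"offset": [0.026,0,0],"angular": [0,0,0],"jaw": 0.02},
    {"offset": [0.031,0,0],"angular": [0,0,0],"jaw": 0.02},
    {"offset": [0.034,0,0],"angular": [0,0,0],"jaw": 0.02}
  ]
}}

```text
time_s: 44.25
eef_pos: [651.3, -2.3, 75.1]
ee_rot: [0.0, 0.705, 0.709, -0.001]
force: [-9.1, -3.5, 9.0]
grip_width: 0.269
```

Emit:
{"fn": "move_arm", "kwargs": {
  "motion": [
    {"offset": [0.003,0,0],"angular": [0,0,0],"jaw": 0.02},
    {"offset": [0.006,0,0],"angular": [0,0,0],"jaw": 0.02},
    {"offset": [0.008,0,0],"angular": [0,0,0],"jaw": 0.02},
    {"offset": [0.009,0,0],"angular": [0,0,0],"jaw": 0.02}
  ]
}}

```text
time_s: 44.75
eef_pos: [651.2, 4.1, 75.1]
ee_rot: [0.001, 0.706, 0.709, -0.002]
force: [-11.0, -17.2, 8.9]
grip_width: 0.273
```

The stop is reached after 180 mm of travel, with 17 N back. I'll ease off, release and withdraw.

Emit:
{"fn": "move_arm", "kwargs": {
  "motion": [
    {"offset": [-0.0015,0,0],"angular": [0,0,0],"jaw": 0.02},
    {"offset": [-0.0025,0,0],"angular": [0,0,0],"jaw": 0.06},
    {"offset": [-0.0025,0,0],"angular": [0,0,0],"jaw": 0.06},
    {"offset": [-0.0025,0,0],"angular": [0,0,0],"jaw": 0.06},
    {"offset": [-0.0025,0,0],"angular": [0,0,0],"jaw": 0.06}
  ]
}}

```text
time_s: 45.38
eef_pos: [651.8, 4.8, 73.3]
ee_rot: [0.0, 0.705, 0.709, 0.0]
force: [-0.2, -0.5, 0.0]
grip_width: 0.704
```

Emit:
{"fn": "move_arm", "kwargs": {
  "motion": [
    {"offset": [0,0,-0.04],"angular": [0,0,0],"jaw": 0.06},
    {"offset": [0,0,-0.09],"angular": [0,0,0],"jaw": 0.06},
    {"offset": [-0.02,-0.03,-0.14],"angular": [0,0,0],"jaw": 0.06},
    {"offset": [-0.05,-0.08,-0.16],"angular": [0,0,0],"jaw": 0.06},
    {"offset": [-0.08,-0.13,-0.16],"angular": [0,0,0],"jaw": 0.06}
  ]
}}

```text
time_s: 46.0
eef_pos: [521.2, -76.7, 235.0]
ee_rot: [0.002, 0.705, 0.709, 0.001]
force: [0.4, -1.2, -0.6]
grip_width: 0.703
```

Emit:
{"fn": "move_arm", "kwargs": {
  "motion": [
    {"offset": [-0.04,-0.04,0],"angular": [0,0,0],"jaw": 0.06},
    {"offset": [-0.08,-0.06,0],"angular": [0,0,0],"jaw": 0.06},
    {"offset": [-0.08,-0.06,0],"angular": [0,0,0],"jaw": 0.06}
  ]
}}

```text
time_s: 46.38
eef_pos: [461.6, -158.2, 233.6]
ee_rot: [0.0, 0.707, 0.708, -0.0]
force: [-0.3, 0.1, -0.3]
grip_width: 0.701
```

```bash
python3 - <<'E'
from h import *
to(652,4,75); d=cap('top'); e=cap('side')
g=d['img'].astype(int).sum(2); m=np.zeros(g.shape,np.uint8); m[154:176,242:270]=(g<200)[154:176,242:270]; ys,xs=np.nonzero(m); print('handle top px',len(xs),xs.mean(),ys.mean(),ray(d,xs.mean(),ys.mean(),100),'(start 0.9)')
c,s=dark(e,*proj(e,(652,2,75)),9,150); print('handle side',ray(e,*c,75),s)
for n in(e,):
    q=proj(e,(652,115.5,143)); print('rod head exp',q, 'roof occl?')
    u,v=q.round().astype(int); print(e['img'].astype(int).sum(2)[v-8:v+9:2,u-9:u+10:2])
d0=dict(np.load('top0.npz')); df=np.abs(d['img'].astype(int)-d0['img']).sum(2)
for nm,(u,v) in dict(beaker=(394,203),jar=(102,235),tin=(130,160)).items(): print(nm,df[v-14:v+15,u-14:u+15].mean().round(1))
E
```

```text
t46.4 [ 461.6 -158.2  233.6] w 0.701 F [-0.3  0.1 -0.3] off [162.1 190.5 158.6] ang [0.02 0.03 0.07]
handle top px 36 255.05555555555554 163.16666666666666 [646.44823088   3.38606225 100.        ] (start 0.9)
handle side [662.55600781 -19.59531149  75.        ] [ 8  4  5  4 12]
rod head exp [209.31804757 190.78113207] roof occl?
[[501 505 503 502 503 504 504 505 506 507]
 [505 503 502 505 505 505 503 506 507 510]
 [507 505 503 503 507 511 507 509 507 507]
 [505 503 501 503 508 510 510 510 509 510]
 [505 503 506 507 507 508 509 508 508 508]
 [508 506 508 509 507 510 512 509 509 507]
 [511 511 509 507 509 514 513 511 509 509]
 [507 509 510 511 515 514 511 509 509 494]
 [507 510 513 511 512 512 511 511 498 378]]
beaker 3.4
jar 10.2
tin 3.4
```

```bash
python3 -c "
from rig import ctrl
print(ctrl.finish_job())"
```

```text
the job is handed in; nothing more can be done
None
```

I pulled the carrier out, stacked the three slabs of the batch on it, put the rod down through them, slid the carrier in and handed the job in. No verdict came back. It took about 46 s of the 210 s allowed.

**Checks that passed**
- **Slabs:** in the top view each slab's centre was within 2 mm of its target, and the stack was square with the carrier.
- **Rod:** it went down freely and met the socket floor at the expected height, with 8 N. A picture afterwards showed it upright.
- **Carrier:** it travelled 180 mm from the outer stop to the inner one, where it pushed back with 17 N. The top view then put the handle about 2.5 mm further in than at the start.
- **Beaker and tin:** the area around each looks the same as at the start.

**Checks that failed or were unclear**
- **Missed grasp:** my first grip on the middle slab was too high and slipped off, pressing about 30 N on the wrist. The slab barely moved and I picked it up lower on the next try.
- **Side view of the handle:** after the slide this measurement caught only a fragment of the handle and was useless.
- **Rod and stack under the roof:** the roof hides them, so I could not look at them after the slide. I had also used up the picture views. No unusual force showed during the slide.
- **Jar:** its area differed slightly more from the first picture. I put this down to the arm's shadow, but did not confirm it.

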